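# Load the gang-test cradle from the slotted holder

## Robot

A 7-joint arm with a two-finger parallel gripper is mounted at the origin on the work surface. World frame = base frame: x ahead of the robot, y to its left, z up, the work surface at z = 0. Lengths are in mm, angles in rad, forces in N, time in s.
With the tool pointing down it reaches from about 350 to 900 mm from the base axis. Payload 8.1 kg.
Tool frame: the origin (TCP) lies midway between the tips of the shut fingers; the grasp point (between the pads) lies 19 mm behind it (grasp_offset is the distance from the TCP to the grasp point, in mm); z points along the fingers, y is the direction in which the jaws open and shut (so a half turn about z gives the same grasp; the last joint's range is limited). The gripper opens to 85 mm and grips with 20 to 120 N. Pads are 22 mm wide; open, the fingers measure 114 mm over their backs; the gripper's body (76 mm by 85 mm) begins 54 mm behind the grasp point. The pads swing forward as they close: fully open they stand 13 mm farther back than shut.
Start: joints at [-1.348, 0.434, 0.025, 1.573, -0.012, 1.134, -0.075], TCP at [200.069, 592.126, 231.323] pointing down, gripper open.
Joint ranges: [-2.62, 2.62], [-0.44, 2.09], [-1.27, 1.32], [0.08, 2.57], [-1.32, 4.46], [0.12, 2], [-2.74, 2.74]. Speed limits (rad/s): [2.22, 2.22, 3.01, 3.01, 3.14, 3.14, 3.14].

## Interface

Orientations are given as a unit quaternion [x, y, z, w].
In Python, from bench import * gives the robot as it stands.
- The arm moves only by the tool drive_tool, never from a script. Its argument "moves" is a list of rows, each an object of numbers: "jaw": the closure in counts, from 0 (fully open) to 255 (shut); "dx", "dy", "dz": the shift along the tool's x, y, z in mm; "ax", "ay", "az": the turn, a rotation vector about the tool's x, y, z in degrees. In form: [{"jaw": .., "dx": .., "dy": .., "dz": .., "ax": .., "ay": .., "az": ..}, ...]. A call has exactly 5 rows; each row is the pose to reach, as a shift and turn from the pose measured when the call began, along the tool's axes at that moment; what a row does not reach only later rows make up. A row lasts 1/10 s, in which the tool goes at most 50 mm and 8.59 degrees, less where a joint would pass 70% of its speed; a pose out of reach is approached as far as the arm can. A call with a gripper value outside its range is refused whole. The fingers move at their own pace and stop on an object; "squeeze" is the grip in N (left out, the last holds). Time passes only in rows, so rows that repeat a pose let the fingers close, or fill a call up. It gives the time, the measured TCP pose, the force and the opening at its end, in the units of the state.
- get_obs(): the state, without advancing time (a new reading comes with each control period).
- snapshot(name): name is "scene" or "top" or "wrist"; returns the picture (400x640x3 uint8, blue, green, red); there is no depth.
- camera_info(name): a dict with "camera_matrix" (3x3 intrinsics, pixels), "R" (3x3) and "t" (3): a world point X has camera coordinates R X + t. Camera axes: x right, y down, z forward; pixel columns grow to the right and rows downward; lengths in mm; the calibration is good to about 2 mm. A picture is of the moment at which its call begins: read the wrist's pose just before it. camera_info takes no time and is no camera call; for the wrist camera it gives the pose at the moment of the call.
- close_job(): hands the job in, once; it reports no verdict.
The state is a dict: "time": time; "joints": joint angles; "joint_velocities": joint speeds; "joint_efforts": joint torques, N m; "tool_pos": TCP position; "tool_rot": TCP orientation; "ft_force": force on the tool from outside, world axes, zero at the start; "ft_torque": the same for the moment, N m; "opening": finger opening in mm.
Only numpy, scipy, OpenCV 4.12 (cv2) and the standard library are available. Lean on these libraries where they do the work, as an engineer would, in place of code of your own. Each camera call takes 0.05 s, during which the arm holds its last target. There are 200 camera calls.

## Task

Load the test cradle for the next batch: first flip the stop flag fully down across the channel, then draw every slim unit straight up out of the wooden slotted holder and set it down gently on edge in the channel between the flag and the push block, ports up and gold contacts towards the fence as they come. Push the whole row tight and square against the flag with the push block and leave the block standing snug behind the last unit, and only then swing the black-handled contact lever fully down onto the fence to engage the test contacts; leave the other things on the bench alone.

Things in the scene. Friction and masses are not known exactly. Their poses are not given: they have to be found in the camera images.
- cradle: Aluminium test cradle fixed to the bench: an open channel along its own y, from -160 mm (open outfeed end) to +200 mm. Origin on the bench under the channel's middle line. Floor, with slippery glide strips (friction 0.2), 6 mm above the bench; inside width 120 mm (x -60 to 60). On -x the fence, 30 mm thick, top at 50 mm, with gold contacts; on +x a lip, flared outward from 20 mm up, top 30 mm.
- stop_face (a point): Point in the channel's middle, 45 mm above the bench, in the plane of the lowered flag's stop face (cradle y = -100 mm). The face looks to the cradle's +y; the row of units builds up from it towards +y. Fixed to the cradle.
- infeed_end (a point): Point on the channel floor at the inside of the low end wall (24 mm above the bench) that closes the infeed end, at cradle y = +196 mm. Fixed to the cradle.
- flag_hinge (a point): Point on the stop flag's hinge axis, on top of the fence at cradle x = -75, y = -106 mm, 65 mm above the bench. The axis is parallel to the cradle's y.
- flag_tip (a point): Middle of the free end of the stop flag's arm, 130 mm from the hinge axis. The flag is a steel bar 12 mm thick (along the cradle's y) with flat sides; from 30 to 130 mm out from the hinge it is a plate 38 mm wide (6 mm above the hinge-to-tip line when lowered, 32 mm below it).
- flag (a joint): Angle of the stop flag (rad): 0 = fully down, level across the channel on its rest; pi/2 = straight up; largest 1.9 (leaning back over the fence). The hinge is stiff enough (0.10 N m friction, about 1 to 2 N at the tip) for the flag to stay where it is left. Pushing stock along the channel cannot turn it.
- lever_hinge (a point): Point on the contact lever's hinge axis, on top of the fence at cradle x = -75, y = +85 mm, 72 mm above the bench. The axis is parallel to the cradle's x: the lever swings along the fence.
- lever_grip (a point): Middle of the contact lever's black plastic grip, 91 mm from the hinge axis. The grip is 18 mm wide (along the cradle's x), 16 mm thick and 44 mm long, from 69 to 113 mm out from the hinge, on a steel bar 12 mm wide.
- contact_lever (a joint): Angle of the contact lever (rad): 0 = fully down, level, lying over the fence towards the infeed end (+y), contacts engaged; pi/2 = straight up; largest 1.9 (leaning towards the flag). Friction 0.15 N m (about 2 N at the grip): it stays where it is left.
- push_block: Loose wooden push block that lives in the cradle's infeed half: body 112 mm (x, across the channel) by 60 mm (y) by 50 mm high; on its top a grip rib 60 mm (x) by 18 mm (y), from 50 to 86 mm above the underside, set back: its middle at y = +18 mm. Origin: centre of the body's underside. 0.35 kg. Its flat -y face, at y = -30 mm, pushes the row; it slides along the channel floor.
- rack: Plywood slotted holder fixed to the bench, origin at the centre of its underside, 136 mm (x) by 250 mm (y). Five slots at y = -100, -50, 0, 50 and 100 mm, 23 mm wide along y, open at the top; slot floor 8 mm, notched boards (at x = -34 and 34) 40 mm, end keepers (x = -63 and 63) 30 mm above the bench.
- unit1: Slim black set-top unit standing on edge in one slot of the holder (None at the start: absent in this run). 110 mm long (x), 20 mm thick (y), 85 mm tall, about 0.2 kg. Origin: centre of its underside. Ports on the top edge (z up); gold contacts on its -x end. It stands by itself on its edge. In the holder it is 93 mm high to its top and its axes are parallel to the holder's.
- unit2: Slim black set-top unit standing on edge in one slot of the holder (None at the start: absent in this run). 110 mm long (x), 20 mm thick (y), 85 mm tall, about 0.2 kg. Origin: centre of its underside. Ports on the top edge (z up); gold contacts on its -x end. It stands by itself on its edge. In the holder it is 93 mm high to its top and its axes are parallel to the holder's.
- unit3: Slim black set-top unit standing on edge in one slot of the holder (None at the start: absent in this run). 110 mm long (x), 20 mm thick (y), 85 mm tall, about 0.2 kg. Origin: centre of its underside. Ports on the top edge (z up); gold contacts on its -x end. It stands by itself on its edge. In the holder it is 93 mm high to its top and its axes are parallel to the holder's.
- unit4: Slim black set-top unit standing on edge in one slot of the holder (None at the start: absent in this run). 110 mm long (x), 20 mm thick (y), 85 mm tall, about 0.2 kg. Origin: centre of its underside. Ports on the top edge (z up); gold contacts on its -x end. It stands by itself on its edge. In the holder it is 93 mm high to its top and its axes are parallel to the holder's.
- unit5: Slim black set-top unit standing on edge in one slot of the holder (None at the start: absent in this run). 110 mm long (x), 20 mm thick (y), 85 mm tall, about 0.2 kg. Origin: centre of its underside. Ports on the top edge (z up); gold contacts on its -x end. It stands by itself on its edge. In the holder it is 93 mm high to its top and its axes are parallel to the holder's.
- unit1_contacts (a point): Gold contacts in the middle of this unit's -x end, 30 mm above its underside.
- unit2_contacts (a point): Gold contacts in the middle of this unit's -x end, 30 mm above its underside.
- unit3_contacts (a point): Gold contacts in the middle of this unit's -x end, 30 mm above its underside.
- unit4_contacts (a point): Gold contacts in the middle of this unit's -x end, 30 mm above its underside.
- unit5_contacts (a point): Gold contacts in the middle of this unit's -x end, 30 mm above its underside.
- tape_dispenser: Bystander: black desk tape dispenser with a roll of masking tape, 160 mm long, 120 mm high. Leave alone.
- screwdriver: Bystander: yellow-handled screwdriver, 190 mm long, lying on the mat. Leave alone.
- cutters: Bystander: red-handled side cutters, 160 mm long, lying on the mat. Leave alone.
There are look-alikes about, which are no part of the job. Leave any blue or green look-alike of the unit3 alone.

How it is judged:
By the outcome, as a careful person would: the job done as asked, in the order asked, and still so for the second after the job is handed in, with the robot touching nothing.
Of unit1, unit2, unit3, unit4, unit5 only 3 to 5 are there at a start; the rules pass over those that are not, and their reading is None.
At some moment in a run one of push_block may be knocked a few centimetres aside while the robot is not near it.
It also fails if it takes over 210 s, if anything falls off the work surface, if the arm or the gripper's body presses on something with over 40 N, if the wrist force passes 120 N, or if a joint passes its speed limit or range.

## Working session

There is one attempt and no reset: what is moved stays moved. The work goes in short steps, Python scripts to look and compute and a tool call to move; the robot and the scene stay as the last step left them, time stands still between calls to the robot, and variables do not carry over. Pictures are saved under pics/ and viewed, about 12 in all and at most 16, crops included, and the job is handed in when it is done.

Besides the shell and the picture viewer there is one more tool, called after "Request:" as name(argument=value, ...) on one line, values as JSON. drive_tool: Moves the arm, as the interface text tells. Its arguments: {"type":"object","properties":{"moves":{"type":"array","items":{"type":"object","properties":{"jaw":{"type":"number"},"dx":{"type":"number"},"dy":{"type":"number"},"dz":{"type":"number"},"ax":{"type":"number"},"ay":{"type":"number"},"az":{"type":"number"}}}},"squeeze":{"type":"number"}},"required":["moves"]}

```bash
ls; mkdir -p pics
python3 - <<'E'
from bench import *
import cv2
for n in ("scene","top"):
    cv2.imwrite(f"pics/{n}0.png",snapshot(n)); c=camera_info(n); print(n,c)
print(get_obs())
E
```

```text
pics
scene {'camera_matrix': array([[452.36326887,   0.        , 314.69475813],
       [  0.        , 452.36326887, 196.53224782],
       [  0.        ,   0.        ,   1.        ]]), 'R': array([[ 0.47240886,  0.88122623,  0.01643795],
       [ 0.60461996, -0.31044261, -0.73352579],
       [-0.64129913,  0.3564628 , -0.6794628 ]]), 't': array([-320.24483417, -264.05723562, 1596.82041404])}
top {'camera_matrix': array([[374.71170456,   0.        , 321.36960128],
       [  0.        , 374.71170456, 198.89627006],
       [  0.        ,   0.        ,   1.        ]]), 'R': array([[ 0.02086118, -0.99976414,  0.00603895],
       [-0.99593178, -0.02131007, -0.08755441],
       [ 0.08766245, -0.0041879 , -0.99614143]]), 't': array([  41.03337814,  604.16532474, 1035.96909624])}
{'time': 0.1, 'joints': array([-1.34763056,  0.43514288,  0.0249987 ,  1.57402103, -0.01159232,
        1.13399331, -0.07512   ]), 'joint_velocities': array([-0.00073835,  0.00024461,  0.00056002, -0.001388  ,  0.00047356,
        0.00090883, -0.00015668]), 'joint_efforts': array([ 2.69184253e-03, -6.71751809e+01,  1.02813195e+00, -3.16899347e+01,
        1.58619066e-02,  7.35764770e-03, -3.43411136e-05]), 'tool_pos': array([199.94141578, 591.67226198, 230.60544524]), 'tool_rot': array([ 1.62217384e-01,  9.86754790e-01, -7.08577504e-04, -4.22301111e-05]), 'ft_force': array([-0.34000278, -0.29001388,  0.56326111]), 'ft_torque': array([0.00393142, 0.02967009, 0.04013415]), 'opening': 85.44384533597561}
```

View pics/scene0.png

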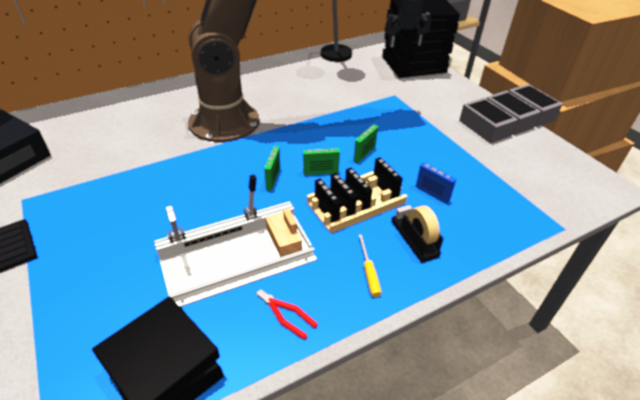

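View pics/top0.png

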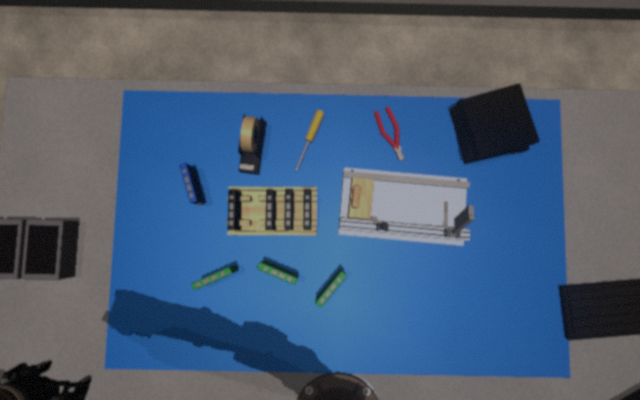

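Candidates: the four slim black units in the plywood holder at top-view (233,210), (271,210), (288,210) and (306,210) fit the description (black, slotted). The blue (190,183) and green (215,275), (278,270), (330,285) ones are look-alikes and stay. The cradle is at (405,205), with the flag at (460,218) and the lever at (382,226), both up, and the block at (361,197).

```bash
cat > h.py <<'E'
from bench import *
import cv2, numpy as np
from scipy.spatial.transform import Rotation as Rn
def pl(c,px,z):
    K,R,t=c["camera_matrix"],np.array(c["R"]),np.array(c["t"])
    o=-R.T@t; d=R.T@np.linalg.inv(K)@np.array([px[0],px[1],1.]); return (o+d*(z-o[2])/d[2])[:2]
def pr(c,X):
    p=c["camera_matrix"]@(np.array(c["R"])@np.array(X,float)+np.array(c["t"])); return p[:2]/p[2]
def rel(pos,yaw=None):
    "shift in tool axes (mm) to world pos, plus tool yaw info"
    o=get_obs(); R=Rn.from_quat(o["tool_rot"]); return R.inv().apply(np.array(pos)-o["tool_pos"])
E
python3 - <<'E'
from h import *
c=camera_info("top"); im=cv2.imread("pics/top0.png")
hsv=cv2.cvtColor(im,cv2.COLOR_BGR2HSV)
cr=im[150:250,220:480]; cv2.imwrite("pics/crop1.png",cv2.resize(cr,None,fx=3,fy=3,interpolation=cv2.INTER_CUBIC))
for n,p,z in [("rackTL",(228,187),30),("rackBR",(316,235),30),("cradle lipL",(345,168),30),("lipR",(469,178),30),("fenceL",(339,236),50),("fenceR",(465,244),50),("block",(361,197),56),("u1",(233,210),93),("u2",(271,210),93),("u3",(288,210),93),("u4",(306,210),93)]: print(n,pl(c,p,z))
w=camera_info("wrist"); o=get_obs(); R=np.array(w["R"]); print("wristcam pos",-R.T@w["t"], "axes",R, w["camera_matrix"]); print(o["tool_pos"], Rn.from_quat(o["tool_rot"]).as_matrix())
E
```

```text
rackTL [630.97098251 318.59600097]
rackBR [501.01325178  66.72452798]
cradle lipL [692.56892233 -11.61875704]
lipR [ 671.52326441 -365.03917419]
fenceL [499.76449406   3.30163467]
fenceR [ 485.08548616 -343.48222011]
block [608.14576059 -55.28439427]
u1 [562.81190787 287.22382269]
u2 [564.9430263  186.78074365]
u3 [565.89726709 141.80582283]
u4 [566.90821018  94.15842985]
wristcam pos [129.54962672 615.23490311 373.33462564] axes [[ 3.20201972e-01  9.47348841e-01 -9.32857455e-04]
 [ 9.07333483e-01 -3.06393396e-01  2.87869827e-01]
 [ 2.72427325e-01 -9.30228990e-02 -9.57669094e-01]] [[319.24704685   0.         324.49814459]
 [  0.         319.24704685 193.58057228]
 [  0.           0.           1.        ]]
[199.94141578 591.67226198 230.60544524] [[-9.47371037e-01  3.20137501e-01 -3.13228707e-04]
 [ 3.20137621e-01  9.47370037e-01 -1.38468358e-03]
 [-1.46545649e-04 -1.41208541e-03 -9.99998992e-01]]
```

View pics/crop1.png

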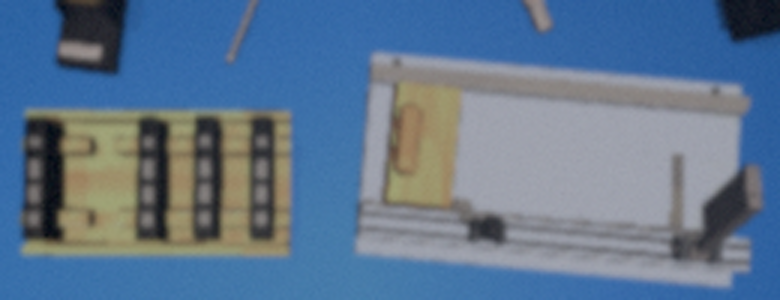

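The crop shows the four black units in slots at crop x 45, 150, 207 and 262. The flag (735,200) is raised and leans over the channel, the lever (487,228) is up, and the block (420,145) is at the infeed end with its rib (408,140) toward infeed. I'll go above the rack for a closer view.

Request:
drive_tool(moves=[{"dx": -45,"dy": -25,"dz": -10,"az": -6,"jaw": 0},{"dx": -90,"dy": -50,"dz": -20,"az": -12,"jaw": 0},{"dx": -135,"dy": -75,"dz": -30,"az": -18.7,"jaw": 0},{"dx": -170,"dy": -95,"dz": -30,"az": -18.7,"jaw": 0},{"dx": -204,"dy": -122,"dz": -32,"az": -18.7,"jaw": 0}])

```text
invalid input at $.moves[0]: expected keys jaw, dx, dy, dz, ax, ay, az
```

Request:
drive_tool(moves=[{"dx": -35,"dy": -36,"dz": -8,"jaw": 0},{"dx": -70,"dy": -72,"dz": -15,"jaw": 0},{"dx": -93,"dy": -109,"dz": -19,"jaw": 0},{"dx": -125,"dy": -140,"dz": -25,"jaw": 0},{"dx": -150,"dy": -170,"dz": -32,"jaw": 0}])

```text
invalid input at $.moves[0]: expected keys jaw, dx, dy, dz, ax, ay, az
```

Request:
drive_tool(moves=[{"dx": -20,"dy": -25,"dz": -5,"jaw": 0},{"dx": -36,"dy": -49,"dz": -6,"jaw": 0},{"dx": -36,"dy": -49,"dz": -6,"jaw": 0},{"dx": -36,"dy": -49,"dz": -6,"jaw": 0},{"dx": -36,"dy": -49,"dz": -6,"jaw": 0}])

```text
invalid input at $.moves[0]: expected keys jaw, dx, dy, dz, ax, ay, az
```

Run:
```python
from h import *
import pickle
o=get_obs(); c=camera_info("wrist"); im=snapshot("wrist"); cv2.imwrite("pics/w1.png",im); pickle.dump((o,c),open("w1.pkl","wb"))
print(o["time"],o["tool_pos"],Rn.from_quat(o["tool_rot"]).as_matrix().round(3),o["joints"].round(2),o["opening"])
```

```text
0.1 [199.94141578 591.67226198 230.60544524] [[-0.947  0.32  -0.   ]
 [ 0.32   0.947 -0.001]
 [-0.    -0.001 -1.   ]] [-1.35  0.44  0.02  1.57 -0.01  1.13 -0.08] 85.44384533597561
```

View pics/w1.png

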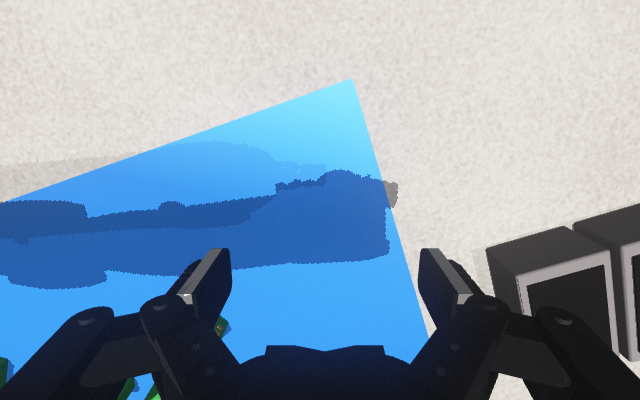

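Request:
drive_tool(moves=[{"dx": -45,"dy": -25,"dz": -10,"ax": 0,"ay": 0,"az": -6,"jaw": 0},{"dx": -90,"dy": -50,"dz": -20,"ax": 0,"ay": 0,"az": -12,"jaw": 0},{"dx": -135,"dy": -75,"dz": -30,"ax": 0,"ay": 0,"az": -18.7,"jaw": 0},{"dx": -170,"dy": -95,"dz": -30,"ax": 0,"ay": 0,"az": -18.7,"jaw": 0},{"dx": -204,"dy": -122,"dz": -32,"ax": 0,"ay": 0,"az": -18.7,"jaw": 0}])

```text
time: 0.65
tool_pos: [356.2, 408.9, 263.0]
tool_rot: [0.0, 1.0, -0.001, 0.0]
ft_force: [0.5, 0.1, -0.6]
opening: 85.1
```

Request:
drive_tool(moves=[{"dx": -35,"dy": -36,"dz": -8,"ax": 0,"ay": 0,"az": 0,"jaw": 0},{"dx": -70,"dy": -72,"dz": -15,"ax": 0,"ay": 0,"az": 0,"jaw": 0},{"dx": -93,"dy": -109,"dz": -19,"ax": 0,"ay": 0,"az": 0,"jaw": 0},{"dx": -125,"dy": -140,"dz": -25,"ax": 0,"ay": 0,"az": 0,"jaw": 0},{"dx": -150,"dy": -170,"dz": -32,"ax": 0,"ay": 0,"az": 0,"jaw": 0}])

```text
time: 1.15
tool_pos: [507.3, 236.6, 295.3]
tool_rot: [0.001, 1.0, -0.001, 0.0]
ft_force: [0.6, 0.4, 0.1]
opening: 85.2
```

Request:
drive_tool(moves=[{"dx": -20,"dy": -25,"dz": -5,"ax": 0,"ay": 0,"az": 0,"jaw": 0},{"dx": -36,"dy": -49,"dz": -6,"ax": 0,"ay": 0,"az": 0,"jaw": 0},{"dx": -36,"dy": -49,"dz": -6,"ax": 0,"ay": 0,"az": 0,"jaw": 0},{"dx": -36,"dy": -49,"dz": -6,"ax": 0,"ay": 0,"az": 0,"jaw": 0},{"dx": -36,"dy": -49,"dz": -6,"ax": 0,"ay": 0,"az": 0,"jaw": 0}])

```text
time: 1.65
tool_pos: [542.5, 188.7, 301.1]
tool_rot: [0.0, 1.0, -0.001, -0.0]
ft_force: [-1.1, 0.5, 0.6]
opening: 85.1
```

Run:
```python
from h import *
import pickle
o=get_obs(); c=camera_info("wrist"); im=snapshot("wrist"); cv2.imwrite("pics/w2.png",im); pickle.dump((o,c),open("w2.pkl","wb"))
print(o["time"],o["tool_pos"],Rn.from_quat(o["tool_rot"]).as_matrix().round(3),o["joints"].round(2),o["opening"])
```

```text
1.65 [542.47205343 188.67784542 301.11385939] [[-1.     0.    -0.   ]
 [ 0.     1.    -0.001]
 [ 0.    -0.001 -1.   ]] [-0.56  0.3   0.17  1.6  -0.05  1.24  1.2 ] 85.13543764432039
```

View pics/w2.png

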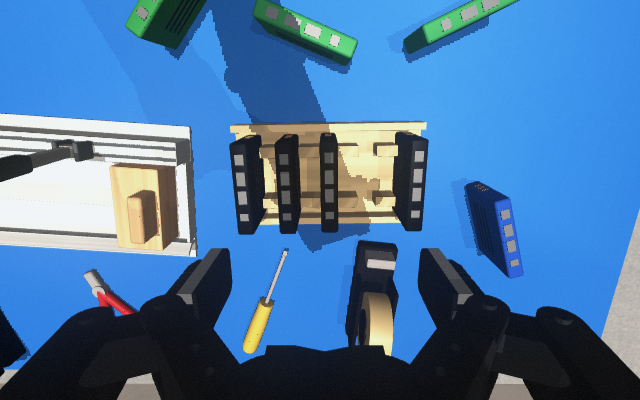

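The wrist view shows the four black units at (245,185), (288,183), (329,182) and (411,182), with their ports up. Next I'll measure the ports and ends.

Run:
```python
from h import *
import pickle
o,c=pickle.load(open("w2.pkl","rb")); im=cv2.imread("pics/w2.png")
hsv=cv2.cvtColor(im,cv2.COLOR_BGR2HSV)
m=((hsv[...,1]<60)&(hsv[...,2]>75)).astype(np.uint8); m[:135]=0;m[235:]=0;m[:,:228]=0;m[:,430:]=0
n,l,s,ce=cv2.connectedComponentsWithStats(m)
for k in range(1,n):
    if s[k,4]>20: print(ce[k].round(1),s[k,2:],pl(c,ce[k],93).round(1))
# black mask: bounding of each top face
b=(hsv[...,2]<60).astype(np.uint8); b[:125]=0;b[245:]=0;b[:,:225]=0;b[:,435:]=0
n,l,s,ce=cv2.connectedComponentsWithStats(b)
for k in range(1,n):
    if s[k,4]>300: print("black",s[k])
cv2.imwrite("pics/c2.png",cv2.resize(im[115:245,220:440],None,fx=3.5,fy=3.5,interpolation=cv2.INTER_CUBIC))
```

```text
[357.5 138.3] [ 44  11 309] [510.6 224.5]
[359.9 158.6] [ 36  22 476] [532.9 227.8]
[418.7 156.1] [ 11  11 105] [530.1 292.9]
[328.5 157.5] [ 8 10 80] [531.7 192.9]
[238.5 160. ] [ 10  11 103] [534.5  92.8]
[283.6 158.6] [ 8 10 78] [532.9 143. ]
[417.4 175.3] [ 10  15 136] [552.  293.2]
[328.9 176.8] [  9  14 118] [553.7 193.4]
[240.3 179. ] [ 10  15 134] [556.2  93.2]
[284.5 178.1] [  8  14 105] [555.2 143.2]
[267.7 183. ] [ 7  7 42] [560.9 123.9]
[328.9 194.9] [  9  13 113] [575.1 193.6]
[416.1 194.3] [ 10  14 124] [574.4 293.6]
[242.  197.5] [ 11  14 125] [578.1  93.5]
[285.5 197. ] [  8  13 104] [577.6 143.6]
[375.3 206.1] [ 29  14 183] [588.7 247.5]
[414.9 213.5] [ 9  8 71] [597.8 294.2]
[286.6 216.4] [ 8  7 50] [601.4 144. ]
[329.5 215. ] [ 8  7 56] [599.7 194.3]
[244. 217.] [ 9  7 63] [602.2  94. ]
[383.8 219.6] [ 32   6 166] [605.5 258.2]
[272.7 222. ] [21  6 58] [608.5 127.4]
black [ 320  133   18   99 1279]
black [ 392  132   36   99 2040]
black [ 230  135   36   99 2216]
black [ 274  134   27  100 1744]
```

View pics/c2.png

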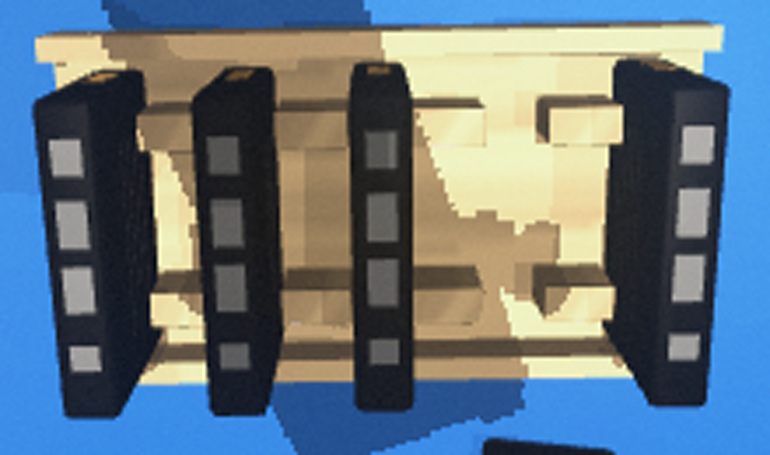

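Request:
drive_tool(moves=[{"dx": 0,"dy": -49,"dz": 0,"ax": 0,"ay": 0,"az": 0,"jaw": 255},{"dx": 0,"dy": -98,"dz": 0,"ax": 0,"ay": 0,"az": 0,"jaw": 255},{"dx": 0,"dy": -147,"dz": 0,"ax": 0,"ay": 0,"az": 0,"jaw": 255},{"dx": 0,"dy": -195,"dz": 0,"ax": 0,"ay": 0,"az": 0,"jaw": 255},{"dx": 0,"dy": -240,"dz": 0,"ax": 0,"ay": 0,"az": 0,"jaw": 255}])

```text
time: 2.2
tool_pos: [542.0, -52.0, 301.6]
tool_rot: [-0.001, 1.0, -0.0, -0.0]
ft_force: [-0.1, -1.0, -0.4]
opening: 12.1
```

Request:
drive_tool(moves=[{"dx": 0,"dy": -49,"dz": -10,"ax": 0,"ay": 0,"az": 0,"jaw": 255},{"dx": 0,"dy": -98,"dz": -20,"ax": 0,"ay": 0,"az": 0,"jaw": 255},{"dx": 0,"dy": -130,"dz": -30,"ax": 0,"ay": 0,"az": 0,"jaw": 255},{"dx": 0,"dy": -130,"dz": -30,"ax": 0,"ay": 0,"az": 0,"jaw": 255},{"dx": 0,"dy": -130,"dz": -30,"ax": 0,"ay": 0,"az": 0,"jaw": 255}])

```text
time: 2.7
tool_pos: [542.4, -181.4, 331.7]
tool_rot: [-0.001, 1.0, -0.0, 0.0]
ft_force: [-0.5, 1.1, 0.0]
opening: 0.2
```

Run:
```python
from h import *
import pickle
o=get_obs(); c=camera_info("wrist"); im=snapshot("wrist"); cv2.imwrite("pics/w3.png",im); pickle.dump((o,c),open("w3.pkl","wb"))
print(o["time"],o["tool_pos"],o["joints"].round(2),o["opening"])
```

```text
2.7 [ 542.3977909  -181.39647816  331.70603814] [-0.04  0.28  0.36  1.57 -0.1   1.31  1.91] 0.15298154618788729
```

View pics/w3.png

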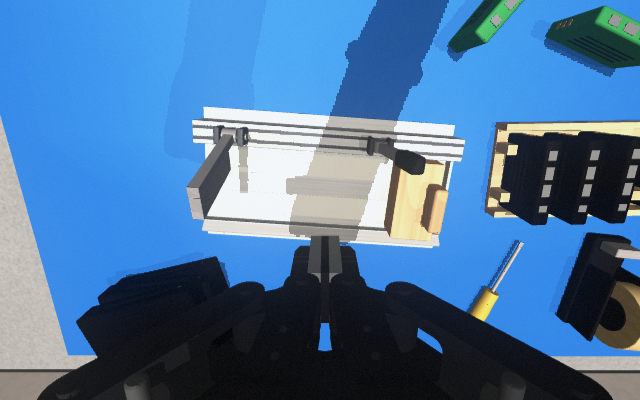

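The crop confirms gold at the robot-side (-x) end of all four units. In w3 the flag (210,180) is raised over the channel, the lever (390,152) is up, and the block (415,200) is at the infeed. An enlarged cradle view will give the edges.

Run:
```python
from h import *
im=cv2.imread("pics/w3.png")
cv2.imwrite("pics/c3.png",cv2.resize(im[95:255,180:476],None,fx=2.7,fy=2.7,interpolation=cv2.INTER_CUBIC))
```

```text
(no output)
```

View pics/c3.png

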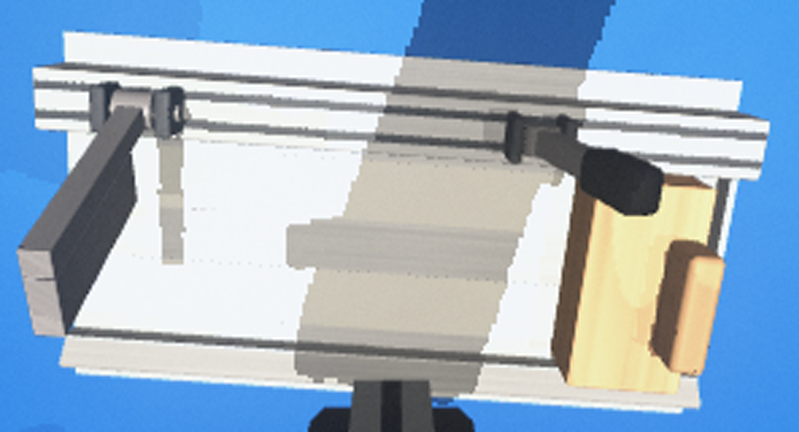

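Run:
```python
from h import *
import pickle
o,c=pickle.load(open("w3.pkl","rb"))
f=lambda p:(180+(p[0]+.5)/2.7-.5,95+(p[1]+.5)/2.7-.5)
P=[pl(c,f(p),50) for p in [(35,66),(768,120),(37,128),(762,178)]]
L=np.array([(-90,-160),(-90,200),(-60,-160),(-60,200)],float)
P=np.array(P); print(P.round(1))
A=L-L.mean(0);B=P-P.mean(0); th=np.arctan2((A[:,0]*B[:,1]-A[:,1]*B[:,0]).sum(),(A*B).sum())
Rz=Rn.from_euler('z',th).as_matrix(); t=P.mean(0)-Rz[:2,:2]@L.mean(0)
print("yaw deg",np.degrees(th),"org",t, "res",(P-(L@Rz[:2,:2].T+t)).round(1))
T=np.r_[t,0]; pickle.dump((th,t),open("cr.pkl","wb"))
K,R,tt=c["camera_matrix"],np.array(c["R"]),np.array(c["t"])
def hit(p,ax,val):
    og=Rz.T@(-R.T@tt-T); d=Rz.T@R.T@np.linalg.inv(K)@np.r_[f(p),1.]; return og+d*(val-og[ax])/d[ax]
q=hit((45,292),1,-106); print("flagtip",q,np.arctan2(q[2]-65,q[0]+75),np.hypot(q[2]-65,q[0]+75))
q=hit((642,195),0,-75); print("lever end",q,np.arctan2(q[2]-72,q[1]-85),np.hypot(q[2]-72,q[1]-85))
q=hit((590,165),0,-75); print("lever gripstart",q,np.hypot(q[2]-72,q[1]-85))
for n,p,z in [("blk top FL",(587,178),56),("FR",(568,385),56),("BL",(712,180),56),("rib",(708,318),92)]: print(n,hit(p,2,z).round(1))
w=lambda p:(Rz@np.array(p)+T).round(1)
for p in [(0,-68,0),(0,0,0),(-75,-106,65),(-75,85,72)]: print(p,w(p))
for p in [(60,200,30),(-60,196,24)]: print(p,(pr(c,Rz@np.array(p)+T)-[180,95])*2.7)
```

```text
[[ 495.2 -352.6]
 [ 520.3    2.9]
 [ 524.8 -355.1]
 [ 549.     3.6]]
yaw deg -3.9379882622274645 org [ 595.79694754 -200.37677217] res [[ 0.2  1.3]
 [ 0.6 -2.4]
 [-0.1  0.8]
 [-0.6  0.3]]
flagtip [ -23.40999603 -106.          183.22089489] 1.1593208669752262 128.98724161035085
lever end [-75.          97.65360687 192.43003029] 1.4661102393005476 121.09296413228246
lever gripstart [-75.          92.48154897 137.27128187] 65.69865913111246
blk top FL [-55.5 111.8  56. ]
FR [ 55.2 116.8  56. ]
BL [-58.9 173.2  56. ]
rib [  0.5 169.   92. ]
(0, -68, 0) [ 591.1 -268.2    0. ]
(0, 0, 0) [ 595.8 -200.4    0. ]
(-75, -106, 65) [ 513.7 -301.    65. ]
(-75, 85, 72) [ 526.8 -110.4   72. ]
(60, 200, 30) [704.22582365 382.14528678]
(-60, 196, 24) [732.57919624 168.47417876]
```

Cradle pose: yaw -3.9°, origin (595.8,-200.4). The flag is at 1.16 rad and the lever at 1.46 rad. I'll move in behind the flag next.

Request:
drive_tool(moves=[{"dx": 5,"dy": -45,"dz": 0,"ax": 0,"ay": 0,"az": 3.9,"jaw": 255},{"dx": 10.7,"dy": -90,"dz": 10,"ax": 0,"ay": 0,"az": 3.9,"jaw": 255},{"dx": 10.7,"dy": -120.8,"dz": 50,"ax": 0,"ay": 0,"az": 3.9,"jaw": 255},{"dx": 10.7,"dy": -120.8,"dz": 95,"ax": 0,"ay": 0,"az": 3.9,"jaw": 255},{"dx": 10.7,"dy": -120.8,"dz": 130,"ax": 0,"ay": 0,"az": 3.9,"jaw": 255}])

```text
time: 3.25
tool_pos: [531.9, -299.2, 198.5]
tool_rot: [0.031, 1.0, 0.001, -0.001]
ft_force: [-0.2, 1.2, -0.1]
opening: -0.0
```

Request:
drive_tool(moves=[{"dx": 0,"dy": 0,"dz": 20,"ax": 0,"ay": 0,"az": 0,"jaw": 255},{"dx": 0,"dy": 0,"dz": 42,"ax": 0,"ay": 0,"az": 0,"jaw": 255},{"dx": 0,"dy": 0,"dz": 42,"ax": 0,"ay": 0,"az": 0,"jaw": 255},{"dx": 0,"dy": 0,"dz": 42,"ax": 0,"ay": 0,"az": 0,"jaw": 255},{"dx": 0,"dy": 0,"dz": 42,"ax": 0,"ay": 0,"az": 0,"jaw": 255}])

```text
time: 3.75
tool_pos: [532.9, -298.7, 157.8]
tool_rot: [0.031, 1.0, 0.001, -0.0]
ft_force: [0.3, -0.4, 0.5]
opening: 0.3
```

```bash
cat >> h.py <<'E'
import pickle
def W(p):
    th,t=pickle.load(open("cr.pkl","rb")); return Rn.from_euler('z',th).apply(np.array(p,float))+np.r_[t,0]
def C():
    th,t=pickle.load(open("cr.pkl","rb")); o=get_obs()
    return Rn.from_euler('z',-th).apply(o["tool_pos"]-np.r_[t,0])
def st():
    o=get_obs(); R=Rn.from_quat(o["tool_rot"]).as_matrix(); th=pickle.load(open("cr.pkl","rb"))[0]
    print("t",round(o["time"],2),"tcp",o["tool_pos"].round(1),"cradle",C().round(1),"toolx yaw",np.degrees(np.arctan2(-R[1,0],-R[0,0])).round(2),"tilt",np.degrees(R[:2,2]).round(2),"F",o["ft_force"].round(1),"open",round(o["opening"],1))
E
python3 -c "
from h import *
st()"
```

```text
t 3.75 tcp [ 532.9 -298.7  157.8] cradle [ -56.  -102.4  157.8] toolx yaw -3.53 tilt [-0.02  0.07] F [ 0.3 -0.4  0.5] open 0.3
```

Request:
drive_tool(moves=[{"dx": -21,"dy": -3.5,"dz": 6,"ax": 0,"ay": 0,"az": 0,"jaw": 255},{"dx": -29.5,"dy": -3.5,"dz": 11,"ax": 0,"ay": 0,"az": 0,"jaw": 255},{"dx": -38.5,"dy": -3.5,"dz": 17,"ax": 0,"ay": 0,"az": 0,"jaw": 255},{"dx": -46,"dy": -3.5,"dz": 24,"ax": 0,"ay": 0,"az": 0,"jaw": 255},{"dx": -54,"dy": -3.5,"dz": 32,"ax": 0,"ay": 0,"az": 0,"jaw": 255}])

```text
time: 4.25
tool_pos: [586.9, -305.4, 125.4]
tool_rot: [0.031, 1.0, 0.001, -0.0]
ft_force: [-0.6, -0.3, 0.4]
opening: 0.1
```

Request:
drive_tool(moves=[{"dx": -6.5,"dy": 0,"dz": 8,"ax": 0,"ay": 0,"az": 0,"jaw": 255},{"dx": -12.5,"dy": 0,"dz": 17,"ax": 0,"ay": 0,"az": 0,"jaw": 255},{"dx": -17.5,"dy": 0,"dz": 26,"ax": 0,"ay": 0,"az": 0,"jaw": 255},{"dx": -22,"dy": 0,"dz": 35,"ax": 0,"ay": 0,"az": 0,"jaw": 255},{"dx": -25,"dy": 0,"dz": 45,"ax": 0,"ay": 0,"az": 0,"jaw": 255}])

```text
time: 4.75
tool_pos: [612.3, -306.9, 79.6]
tool_rot: [0.031, 1.0, 0.001, -0.0]
ft_force: [0.5, 0.3, 0.6]
opening: 0.1
```

```bash
python3 -c "
from h import *
st()"
```

```text
t 4.75 tcp [ 612.3 -306.9   79.6] cradle [  23.8 -105.1   79.6] toolx yaw -3.53 tilt [-0.01  0.07] F [0.5 0.3 0.6] open 0.1
```

Request:
drive_tool(moves=[{"dx": 0,"dy": 0,"dz": 4,"ax": 0,"ay": 0,"az": 0,"jaw": 255},{"dx": 0,"dy": 0,"dz": 7,"ax": 0,"ay": 0,"az": 0,"jaw": 255},{"dx": 0,"dy": 0,"dz": 9,"ax": 0,"ay": 0,"az": 0,"jaw": 255},{"dx": 0,"dy": 0,"dz": 10,"ax": 0,"ay": 0,"az": 0,"jaw": 255},{"dx": 0,"dy": 0,"dz": 10,"ax": 0,"ay": 0,"az": 0,"jaw": 255}])

```text
time: 5.25
tool_pos: [612.0, -307.0, 71.1]
tool_rot: [0.031, 1.0, 0.001, 0.0]
ft_force: [-3.4, 3.5, 10.1]
opening: -0.1
```

Run:
```python
from h import *
st(); s=snapshot("scene"); cv2.imwrite("pics/s1.png",cv2.resize(s[150:310,140:320],None,fx=3,fy=3,interpolation=cv2.INTER_CUBIC))
```

```text
t 5.25 tcp [ 612.  -307.    71.1] cradle [  23.5 -105.3   71.1] toolx yaw -3.55 tilt [0.02 0.09] F [-3.4  3.5 10.1] open -0.1
```

View pics/s1.png

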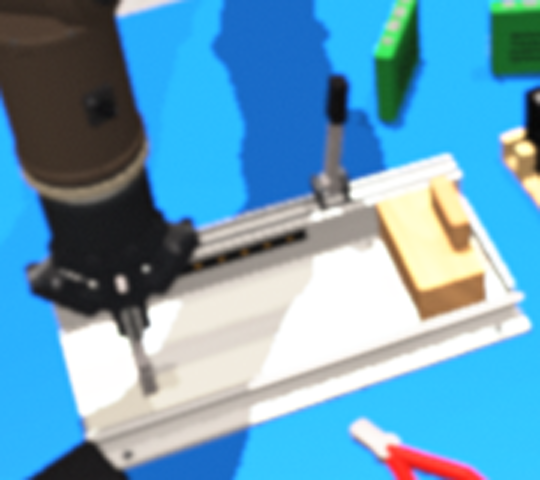

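Request:
drive_tool(moves=[{"dx": 0,"dy": 0,"dz": -45,"ax": 0,"ay": 0,"az": 0,"jaw": 255},{"dx": 0,"dy": 0,"dz": -90,"ax": 0,"ay": 0,"az": 0,"jaw": 255},{"dx": 0,"dy": 0,"dz": -135,"ax": 0,"ay": 0,"az": 0,"jaw": 255},{"dx": 0,"dy": 0,"dz": -180,"ax": 0,"ay": 0,"az": 0,"jaw": 255},{"dx": 0,"dy": 0,"dz": -200,"ax": 0,"ay": 0,"az": 0,"jaw": 255}])

```text
time: 5.8
tool_pos: [613.0, -308.5, 276.8]
tool_rot: [0.031, 1.0, -0.001, 0.003]
ft_force: [0.5, -0.5, 0.2]
opening: 0.0
```

Request:
drive_tool(moves=[{"dx": 7,"dy": 45,"dz": 0,"ax": 0,"ay": 0,"az": 0,"jaw": 130},{"dx": 14,"dy": 85,"dz": 0,"ax": 0,"ay": 0,"az": 0,"jaw": 130},{"dx": 21,"dy": 130,"dz": 0,"ax": 0,"ay": 0,"az": 0,"jaw": 130},{"dx": 28,"dy": 170,"dz": 0,"ax": 0,"ay": 0,"az": 0,"jaw": 130},{"dx": 34,"dy": 210,"dz": 0,"ax": 0,"ay": 0,"az": 0,"jaw": 130}])

```text
time: 6.3
tool_pos: [591.6, -95.2, 276.9]
tool_rot: [0.031, 1.0, -0.0, 0.004]
ft_force: [1.6, 0.6, -0.7]
opening: 41.6
```

Request:
drive_tool(moves=[{"dx": 7,"dy": 47,"dz": 0,"ax": 0,"ay": 0,"az": -2,"jaw": 130},{"dx": 14,"dy": 94,"dz": 0,"ax": 0,"ay": 0,"az": -4.5,"jaw": 130},{"dx": 21,"dy": 140,"dz": 0,"ax": 0,"ay": 0,"az": -4.5,"jaw": 130},{"dx": 34,"dy": 187,"dz": 0,"ax": 0,"ay": 0,"az": -4.5,"jaw": 130},{"dx": 34,"dy": 187,"dz": 0,"ax": 0,"ay": 0,"az": -4.5,"jaw": 130}])

```text
time: 6.8
tool_pos: [567.5, 102.3, 276.6]
tool_rot: [-0.013, 1.0, 0.002, 0.004]
ft_force: [-0.9, 0.3, -1.0]
opening: 41.6
```

Run:
```python
from h import *
st(); print(rel((568,93.5,130))); cv2.imwrite("pics/t1.png",cv2.resize(snapshot("top")[150:250,330:480],None,fx=4,fy=4,interpolation=cv2.INTER_CUBIC))
```

```text
t 6.8 tcp [567.5 102.3 276.6] cradle [-49.  300.  276.6] toolx yaw 1.54 tilt [0.4  0.18] F [-0.9  0.3 -1. ] open 41.6
[  0.8043322   -9.2383109  146.55583187]
```

View pics/t1.png

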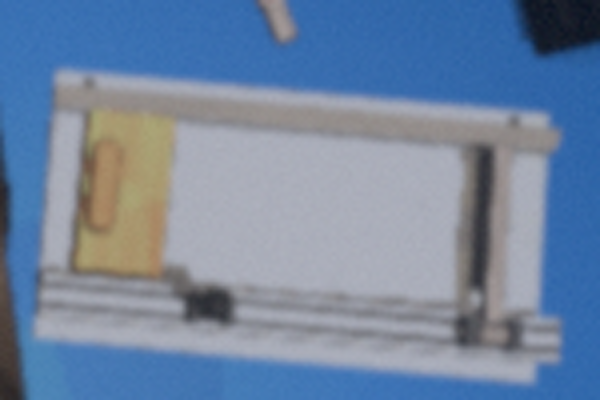

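The flag is down across the channel, at (480,220) in the crop. Now the first pick.

```bash
cat >> h.py <<'E'
def go(pos,yaw):
    o=get_obs(); R=Rn.from_quat(o["tool_rot"]); y=np.radians(yaw)
    D=Rn.from_matrix(np.array([[-np.cos(y),-np.sin(y),0],[-np.sin(y),np.cos(y),0],[0,0,-1]]).T.T)
    D=Rn.from_matrix(np.column_stack([[-np.cos(y),-np.sin(y),0],[-np.sin(y),np.cos(y),0],[0,0,-1]]))
    print("d",R.inv().apply(np.array(pos)-o["tool_pos"]).round(1),"a",np.degrees((R.inv()*D).as_rotvec()).round(2))
E
python3 -c "
from h import *
go((568,93.5,55),1)"
```

```text
d [  2.2  -4.5 221.7] a [0.03 0.45 0.32]
```

Request:
drive_tool(moves=[{"dx": 2,"dy": -4.5,"dz": 40,"ax": 0,"ay": 0.45,"az": 0.3,"jaw": 130},{"dx": 2,"dy": -4.5,"dz": 80,"ax": 0,"ay": 0.45,"az": 0.3,"jaw": 130},{"dx": 2,"dy": -4.5,"dz": 120,"ax": 0,"ay": 0.45,"az": 0.3,"jaw": 130},{"dx": 2,"dy": -4.5,"dz": 160,"ax": 0,"ay": 0.45,"az": 0.3,"jaw": 130},{"dx": 2,"dy": -4.5,"dz": 160,"ax": 0,"ay": 0.45,"az": 0.3,"jaw": 130}])

```text
time: 7.35
tool_pos: [564.5, 91.2, 112.5]
tool_rot: [-0.008, 1.0, -0.001, -0.004]
ft_force: [-0.6, -0.8, -0.4]
opening: 41.9
```

```bash
python3 -c "
from h import *
st();go((568,93.5,55),1)"
```

```text
t 7.35 tcp [564.5  91.2 112.5] cradle [-51.2 288.8 112.5] toolx yaw 0.92 tilt [-0.46 -0.13] F [-0.6 -0.8 -0.4] open 41.9
d [-4.   2.3 57.5] a [-0.13 -0.46 -0.08]
```

Request:
drive_tool(moves=[{"dx": -4,"dy": 2.3,"dz": 0,"ax": -0.1,"ay": -0.4,"az": 0,"jaw": 130},{"dx": -4,"dy": 2.3,"dz": 20,"ax": -0.1,"ay": -0.4,"az": 0,"jaw": 130},{"dx": -4,"dy": 2.3,"dz": 40,"ax": -0.1,"ay": -0.4,"az": 0,"jaw": 130},{"dx": -4,"dy": 2.3,"dz": 56,"ax": -0.1,"ay": -0.4,"az": 0,"jaw": 130},{"dx": -4,"dy": 2.3,"dz": 57,"ax": -0.1,"ay": -0.4,"az": 0,"jaw": 130}])

```text
time: 7.85
tool_pos: [568.7, 93.1, 56.3]
tool_rot: [-0.008, 1.0, -0.0, -0.0]
ft_force: [0.2, 0.3, 0.1]
opening: 41.9
```

Run:
```python
from h import *
st();go((568,93.5,55),1); cv2.imwrite("pics/w4.png",snapshot("wrist"))
```

```text
t 7.85 tcp [568.7  93.1  56.3] cradle [-47.2 291.   56.3] toolx yaw 0.88 tilt [-0.01 -0.03] F [0.2 0.3 0.1] open 41.9
d [0.7 0.4 1.3] a [-0.02 -0.01 -0.12]
```

View pics/w4.png

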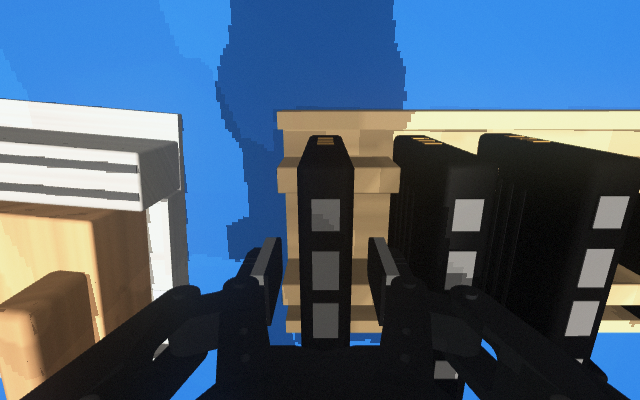

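Request:
drive_tool(squeeze=35, moves=[{"dx": 0.7,"dy": 0.4,"dz": 1.3,"ax": 0,"ay": 0,"az": 0,"jaw": 255},{"dx": 0.7,"dy": 0.4,"dz": 1.3,"ax": 0,"ay": 0,"az": 0,"jaw": 255},{"dx": 0.7,"dy": 0.4,"dz": 1.3,"ax": 0,"ay": 0,"az": 0,"jaw": 255},{"dx": 0.7,"dy": 0.4,"dz": 1.3,"ax": 0,"ay": 0,"az": 0,"jaw": 255},{"dx": 0.7,"dy": 0.4,"dz": 1.3,"ax": 0,"ay": 0,"az": 0,"jaw": 255}])

```text
time: 8.4
tool_pos: [569.9, 93.7, 57.5]
tool_rot: [-0.008, 1.0, 0.0, 0.002]
ft_force: [-0.5, -0.3, 8.2]
opening: 20.0
```

Request:
drive_tool(moves=[{"dx": 0,"dy": 0,"dz": -10,"ax": 0,"ay": 0,"az": 0,"jaw": 255},{"dx": 0,"dy": 0,"dz": -30,"ax": 0,"ay": 0,"az": 0,"jaw": 255},{"dx": 0,"dy": 0,"dz": -60,"ax": 0,"ay": 0,"az": 0,"jaw": 255},{"dx": 0,"dy": 0,"dz": -100,"ax": 0,"ay": 0,"az": 0,"jaw": 255},{"dx": 0,"dy": 0,"dz": -130,"ax": 0,"ay": 0,"az": 0,"jaw": 255}])

```text
time: 8.9
tool_pos: [569.8, 93.5, 190.8]
tool_rot: [-0.007, 1.0, 0.0, 0.003]
ft_force: [1.2, 0.2, -1.6]
opening: 19.5
```

Run:
```python
from h import *
st();go(W((0,-67,265)),-3.94);
```

```text
t 8.9 tcp [569.8  93.5 190.8] cradle [-46.1 291.4 190.8] toolx yaw 0.86 tilt [0.34 0.06] F [ 1.2  0.2 -1.6] open 19.5
d [ -16.4 -360.9  -74.4] a [0.06 0.34 4.8 ]
```

Request:
drive_tool(moves=[{"dx": 0,"dy": -20,"dz": -40,"ax": 0,"ay": 0.3,"az": 1.5,"jaw": 255},{"dx": 0,"dy": -50,"dz": -74,"ax": 0,"ay": 0.3,"az": 3,"jaw": 255},{"dx": 0,"dy": -95,"dz": -74,"ax": 0,"ay": 0.3,"az": 4.8,"jaw": 255},{"dx": -8,"dy": -140,"dz": -74,"ax": 0,"ay": 0.3,"az": 4.8,"jaw": 255},{"dx": -12,"dy": -185,"dz": -74,"ax": 0,"ay": 0.3,"az": 4.8,"jaw": 255}])

```text
time: 9.4
tool_pos: [584.2, -92.8, 266.4]
tool_rot: [0.034, 0.999, 0.001, 0.001]
ft_force: [0.8, 0.2, -1.9]
opening: 19.9
```

Request:
drive_tool(moves=[{"dx": -5,"dy": -45,"dz": 0,"ax": 0,"ay": 0,"az": 0,"jaw": 255},{"dx": -10,"dy": -90,"dz": 0,"ax": 0,"ay": 0,"az": 0,"jaw": 255},{"dx": -14,"dy": -135,"dz": 0,"ax": 0,"ay": 0,"az": 0,"jaw": 255},{"dx": -16,"dy": -176,"dz": 0,"ax": 0,"ay": 0,"az": 0,"jaw": 255},{"dx": -16,"dy": -176,"dz": 0,"ax": 0,"ay": 0,"az": 0,"jaw": 255}])

```text
time: 9.9
tool_pos: [585.5, -277.5, 267.3]
tool_rot: [0.039, 0.999, -0.002, 0.001]
ft_force: [-0.9, -0.6, -1.7]
opening: 19.3
```

Run:
```python
from h import *
st();go(W((1.5,-67,55.5)),-3.94);
```

```text
t 9.9 tcp [ 585.5 -277.5  267.3] cradle [ -5.  -77.7 267.3] toolx yaw -4.44 tilt [ 0.13 -0.19] F [-0.9 -0.6 -1.7] open 19.3
d [ -5.8  11.4 211.8] a [-0.18  0.14 -0.5 ]
```

Request:
drive_tool(moves=[{"dx": -5.8,"dy": 10.5,"dz": 20,"ax": -0.2,"ay": 0.1,"az": -0.5,"jaw": 255},{"dx": -5.8,"dy": 10.5,"dz": 60,"ax": -0.2,"ay": 0.1,"az": -0.5,"jaw": 255},{"dx": -5.8,"dy": 10.5,"dz": 105,"ax": -0.2,"ay": 0.1,"az": -0.5,"jaw": 255},{"dx": -5.8,"dy": 10.5,"dz": 145,"ax": -0.2,"ay": 0.1,"az": -0.5,"jaw": 255},{"dx": -5.8,"dy": 10.5,"dz": 150,"ax": -0.2,"ay": 0.1,"az": -0.5,"jaw": 255}])

```text
time: 10.4
tool_pos: [589.5, -266.0, 113.3]
tool_rot: [0.034, 0.999, 0.002, -0.003]
ft_force: [-0.5, 0.1, -1.0]
opening: 19.3
```

Run:
```python
from h import *
st();go(W((1.5,-67,55.5)),-3.94); 
cv2.imwrite("pics/w5.png",snapshot("wrist"))
```

```text
t 10.4 tcp [ 589.5 -266.   113.3] cradle [ -1.8 -65.9 113.3] toolx yaw -3.93 tilt [-0.39  0.2 ] F [-0.5  0.1 -1. ] open 19.3
d [-3.7 -1.2 57.8] a [ 0.17 -0.4   0.01]
```

View pics/w5.png

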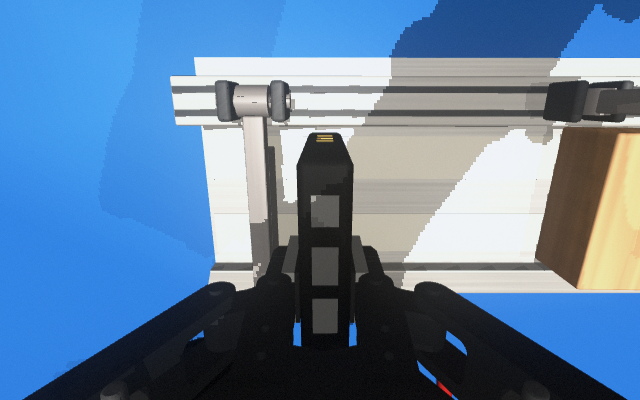

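The unit is held straight, the flag is fully down at (262,190), and there is clearance on all sides. Lowering now.

Request:
drive_tool(moves=[{"dx": -3.7,"dy": -1.2,"dz": 0,"ax": 0.1,"ay": -0.3,"az": 0,"jaw": 255},{"dx": -3.7,"dy": -1.2,"dz": 20,"ax": 0.1,"ay": -0.3,"az": 0,"jaw": 255},{"dx": -3.7,"dy": -1.2,"dz": 38,"ax": 0.1,"ay": -0.3,"az": 0,"jaw": 255},{"dx": -3.7,"dy": -1.2,"dz": 50,"ax": 0.1,"ay": -0.3,"az": 0,"jaw": 255},{"dx": -3.7,"dy": -1.2,"dz": 53,"ax": 0.1,"ay": -0.3,"az": 0,"jaw": 255}])

```text
time: 10.95
tool_pos: [594.7, -268.3, 62.9]
tool_rot: [0.034, 0.999, -0.0, 0.001]
ft_force: [-1.1, 0.8, -1.2]
opening: 19.4
```

Run:
```python
from h import *
st();go(W((1.5,-67,55.5)),-3.94);
```

```text
t 10.95 tcp [ 594.7 -268.3   62.9] cradle [  3.5 -67.8  62.9] toolx yaw -3.93 tilt [ 0.11 -0.01] F [-1.1  0.8 -1.2] open 19.4
d [2.  0.8 7.4] a [0.   0.11 0.01]
```

Request:
drive_tool(moves=[{"dx": 2,"dy": 0.8,"dz": 3,"ax": 0,"ay": 0.1,"az": 0,"jaw": 255},{"dx": 2,"dy": 0.8,"dz": 5,"ax": 0,"ay": 0.1,"az": 0,"jaw": 255},{"dx": 2,"dy": 0.8,"dz": 6.5,"ax": 0,"ay": 0.1,"az": 0,"jaw": 255},{"dx": 2,"dy": 0.8,"dz": 7.5,"ax": 0,"ay": 0.1,"az": 0,"jaw": 255},{"dx": 2,"dy": 0.8,"dz": 7.5,"ax": 0,"ay": 0.1,"az": 0,"jaw": 255}])

```text
time: 11.45
tool_pos: [593.1, -267.5, 55.8]
tool_rot: [0.034, 0.999, -0.0, 0.0]
ft_force: [0.5, 0.8, -0.7]
opening: 19.8
```

Request:
drive_tool(moves=[{"dx": 0,"dy": 0,"dz": 0,"ax": 0,"ay": 0,"az": 0,"jaw": 175},{"dx": 0,"dy": 0,"dz": 0,"ax": 0,"ay": 0,"az": 0,"jaw": 172},{"dx": 0,"dy": 0,"dz": 0,"ax": 0,"ay": 0,"az": 0,"jaw": 172},{"dx": 0,"dy": 0,"dz": -10,"ax": 0,"ay": 0,"az": 0,"jaw": 172},{"dx": 0,"dy": 0,"dz": -25,"ax": 0,"ay": 0,"az": 0,"jaw": 172}])

```text
time: 11.95
tool_pos: [592.5, -267.3, 81.0]
tool_rot: [0.034, 0.999, 0.0, -0.0]
ft_force: [0.3, 0.1, 1.2]
opening: 28.4
```

Request:
drive_tool(moves=[{"dx": 0,"dy": 0,"dz": -40,"ax": 0,"ay": 0,"az": 0,"jaw": 172},{"dx": 0,"dy": 0,"dz": -85,"ax": 0,"ay": 0,"az": 0,"jaw": 172},{"dx": 0,"dy": 0,"dz": -130,"ax": 0,"ay": 0,"az": 0,"jaw": 172},{"dx": 0,"dy": 0,"dz": -170,"ax": 0,"ay": 0,"az": 0,"jaw": 172},{"dx": 0,"dy": 0,"dz": -170,"ax": 0,"ay": 0,"az": 0,"jaw": 130}])

```text
time: 12.45
tool_pos: [595.1, -269.2, 259.2]
tool_rot: [0.035, 0.999, -0.002, 0.005]
ft_force: [-0.3, -0.0, 0.2]
opening: 41.2
```

Run:
```python
from h import *
o=get_obs();c=camera_info("wrist");im=snapshot("wrist");cv2.imwrite("pics/w6.png",im)
st();go((567.5,143.5,200),0.9)
hsv=cv2.cvtColor(im,cv2.COLOR_BGR2HSV)
def ports(im,c,z):
    hsv=cv2.cvtColor(im,cv2.COLOR_BGR2HSV); b=cv2.morphologyEx((hsv[...,2]<70).astype(np.uint8),cv2.MORPH_CLOSE,np.ones((15,15)))
    m=((hsv[...,1]<60)&(hsv[...,2]>75)&(b>0)).astype(np.uint8); n,l,s,ce=cv2.connectedComponentsWithStats(m)
    th,t=pickle.load(open("cr.pkl","rb"))
    for k in range(1,n):
        if 30<s[k,4]<800 and 80<ce[k][1]<290: p=pl(c,ce[k],z); print(ce[k].round(),s[k,2:],Rn.from_euler('z',-th).apply(np.r_[p-t,0])[:2].round(1))
ports(im,c,91)
```

```text
t 12.5 tcp [ 594.1 -268.4  255.9] cradle [  2.9 -68.  255.9] toolx yaw -3.95 tilt [ 0.37 -0.13] F [ 0.6  0.  -0.3] open 42.0
d [ 55.2 409.2  54.8] a [-0.12  0.38 -4.85]
[472.  96.] [16 17 88] [-69.4  68. ]
[455.  91.] [ 8 13 86] [-74.   51.5]
[328. 130.] [ 15  25 263] [-38.8 -66.1]
[326. 158.] [ 10  16 160] [-12.1 -67.3]
[327. 179.] [ 10  15 142] [ 10. -67.]
[327. 202.] [10  8 77] [ 33.7 -67.2]
[268. 252.] [10 12 39] [  90.9 -130.9]
[261. 278.] [13 10 61] [ 123.8 -140.1]
[388. 279.] [13 10 62] [123.8   1.1]
```

Request:
drive_tool(moves=[{"dx": 7,"dy": 48,"dz": 0,"ax": 0,"ay": 0,"az": 0,"jaw": 130},{"dx": 14,"dy": 96,"dz": 0,"ax": 0,"ay": 0,"az": 0,"jaw": 130},{"dx": 21,"dy": 144,"dz": 0,"ax": 0,"ay": 0,"az": 0,"jaw": 130},{"dx": 27,"dy": 192,"dz": 0,"ax": 0,"ay": 0,"az": 0,"jaw": 130},{"dx": 32,"dy": 235,"dz": 0,"ax": 0,"ay": 0,"az": 0,"jaw": 130}])

```text
time: 13.0
tool_pos: [577.3, -29.2, 255.1]
tool_rot: [0.034, 0.999, -0.001, 0.003]
ft_force: [0.7, -0.3, -0.0]
opening: 41.8
```

Request:
drive_tool(moves=[{"dx": 5,"dy": 40,"dz": 0,"ax": 0,"ay": 0.3,"az": -2,"jaw": 130},{"dx": 12,"dy": 85,"dz": 0,"ax": 0,"ay": 0.3,"az": -4.8,"jaw": 130},{"dx": 18,"dy": 130,"dz": 0,"ax": 0,"ay": 0.3,"az": -4.8,"jaw": 130},{"dx": 24,"dy": 168,"dz": 20,"ax": 0,"ay": 0.3,"az": -4.8,"jaw": 130},{"dx": 24,"dy": 168,"dz": 50,"ax": 0,"ay": 0.3,"az": -4.8,"jaw": 130}])

```text
time: 13.5
tool_pos: [564.5, 147.8, 205.2]
tool_rot: [-0.012, 1.0, 0.001, 0.001]
ft_force: [-0.4, 0.6, -0.3]
opening: 41.8
```

Run:
```python
from h import *
st();go((568,143.5,56),1)
```

```text
t 13.5 tcp [564.5 147.8 205.2] cradle [-55.2 345.2 205.2] toolx yaw 1.42 tilt [0.14 0.16] F [-0.4  0.6 -0.3] open 41.8
d [ -3.1  -4.8 149.2] a [0.16 0.14 0.42]
```

Request:
drive_tool(moves=[{"dx": -3,"dy": -4.8,"dz": 40,"ax": 0.1,"ay": 0.1,"az": 0.4,"jaw": 130},{"dx": -3,"dy": -4.8,"dz": 70,"ax": 0.1,"ay": 0.1,"az": 0.4,"jaw": 130},{"dx": -3,"dy": -4.8,"dz": 90,"ax": 0.1,"ay": 0.1,"az": 0.4,"jaw": 130},{"dx": -3,"dy": -4.8,"dz": 90,"ax": 0.1,"ay": 0.1,"az": 0.4,"jaw": 130},{"dx": -3,"dy": -4.8,"dz": 90,"ax": 0.1,"ay": 0.1,"az": 0.4,"jaw": 130}])

```text
time: 14.0
tool_pos: [567.7, 143.2, 115.5]
tool_rot: [-0.009, 1.0, 0.0, 0.0]
ft_force: [0.3, -0.1, 0.1]
opening: 41.8
```

Run:
```python
from h import *
st();go((568,143.5,56.5),1)
```

```text
t 14.0 tcp [567.7 143.2 115.5] cradle [-51.6 340.8 115.5] toolx yaw 1.01 tilt [0.   0.04] F [ 0.3 -0.1  0.1] open 41.8
d [-0.3  0.3 59. ] a [0.04 0.01 0.01]
```

Settled within 0.5 mm. I'll descend, grip and lift, then carry.

Request:
drive_tool(moves=[{"dx": 0,"dy": 0.3,"dz": 20,"ax": 0,"ay": 0,"az": 0,"jaw": 130},{"dx": 0,"dy": 0.3,"dz": 40,"ax": 0,"ay": 0,"az": 0,"jaw": 130},{"dx": 0,"dy": 0.3,"dz": 56,"ax": 0,"ay": 0,"az": 0,"jaw": 130},{"dx": 0,"dy": 0.3,"dz": 58,"ax": 0,"ay": 0,"az": 0,"jaw": 130},{"dx": 0,"dy": 0.3,"dz": 58,"ax": 0,"ay": 0,"az": 0,"jaw": 130}])

```text
time: 14.5
tool_pos: [568.3, 143.6, 58.6]
tool_rot: [-0.009, 1.0, 0.001, 0.001]
ft_force: [-0.6, 0.5, 0.7]
opening: 41.8
```

Request:
drive_tool(squeeze=35, moves=[{"dx": 0,"dy": 0,"dz": 0,"ax": 0,"ay": 0,"az": 0,"jaw": 255},{"dx": 0,"dy": 0,"dz": 0,"ax": 0,"ay": 0,"az": 0,"jaw": 255},{"dx": 0,"dy": 0,"dz": 0,"ax": 0,"ay": 0,"az": 0,"jaw": 255},{"dx": 0,"dy": 0,"dz": 0,"ax": 0,"ay": 0,"az": 0,"jaw": 255},{"dx": 0,"dy": 0,"dz": -3,"ax": 0,"ay": 0,"az": 0,"jaw": 255}])

```text
time: 15.0
tool_pos: [568.6, 143.7, 62.3]
tool_rot: [-0.009, 1.0, 0.001, 0.001]
ft_force: [-0.6, 0.0, -2.8]
opening: 19.6
```

Request:
drive_tool(moves=[{"dx": 0,"dy": 0,"dz": -20,"ax": 0,"ay": 0,"az": 0,"jaw": 255},{"dx": 0,"dy": 0,"dz": -55,"ax": 0,"ay": 0,"az": 0,"jaw": 255},{"dx": 0,"dy": 0,"dz": -100,"ax": 0,"ay": 0,"az": 0,"jaw": 255},{"dx": 0,"dy": 0,"dz": -148,"ax": 0,"ay": 0,"az": 0,"jaw": 255},{"dx": 0,"dy": 0,"dz": -190,"ax": 0,"ay": 0,"az": 0,"jaw": 255}])

```text
time: 15.5
tool_pos: [568.0, 143.2, 255.1]
tool_rot: [-0.009, 1.0, 0.001, 0.001]
ft_force: [1.7, 0.4, -2.7]
opening: 19.1
```

Run:
```python
from h import *
st();go(W((1,-24,265)),-3.94)
```

```text
t 15.5 tcp [568.  143.2 255.1] cradle [-51.4 340.9 255.1] toolx yaw 0.98 tilt [0.16 0.1 ] F [ 1.7  0.4 -2.7] open 19.1
d [ -20.9 -368.   -10.5] a [0.1  0.16 4.92]
```

Request:
drive_tool(moves=[{"dx": -3,"dy": -40,"dz": -12,"ax": 0,"ay": 0.2,"az": 1.5,"jaw": 255},{"dx": -6,"dy": -88,"dz": -12,"ax": 0,"ay": 0.2,"az": 3,"jaw": 255},{"dx": -8,"dy": -136,"dz": -12,"ax": 0,"ay": 0.2,"az": 4.9,"jaw": 255},{"dx": -11,"dy": -184,"dz": -12,"ax": 0,"ay": 0.2,"az": 4.9,"jaw": 255},{"dx": -14,"dy": -232,"dz": -12,"ax": 0,"ay": 0.2,"az": 4.9,"jaw": 255}])

```text
time: 16.0
tool_pos: [585.5, -90.2, 267.2]
tool_rot: [0.034, 0.999, 0.001, -0.0]
ft_force: [1.3, 0.0, -1.8]
opening: 19.3
```

Request:
drive_tool(moves=[{"dx": -4,"dy": -45,"dz": 0,"ax": 0,"ay": 0,"az": 0,"jaw": 255},{"dx": -9,"dy": -90,"dz": 0,"ax": 0,"ay": 0,"az": 0,"jaw": 255},{"dx": -15,"dy": -122,"dz": 0,"ax": 0,"ay": 0,"az": 0,"jaw": 255},{"dx": -18,"dy": -130,"dz": 0,"ax": 0,"ay": 0,"az": 0,"jaw": 255},{"dx": -18,"dy": -130,"dz": 0,"ax": 0,"ay": 0,"az": 0,"jaw": 255}])

```text
time: 16.5
tool_pos: [594.1, -222.8, 266.8]
tool_rot: [0.035, 0.999, 0.001, -0.001]
ft_force: [-0.5, 0.2, -2.8]
opening: 19.8
```

Run:
```python
from h import *
st();go(W((0.5,-24,57)),-3.94)
```

```text
t 16.5 tcp [ 594.1 -222.8  266.8] cradle [-2.000e-01 -2.250e+01  2.668e+02] toolx yaw -4.06 tilt [-0.06  0.09] F [-0.5  0.2 -2.8] open 19.8
d [ -0.9  -1.8 209.8] a [ 0.09 -0.07 -0.12]
```

Request:
drive_tool(moves=[{"dx": -0.9,"dy": -1.8,"dz": 40,"ax": 0.1,"ay": 0,"az": -0.1,"jaw": 255},{"dx": -0.9,"dy": -1.8,"dz": 85,"ax": 0.1,"ay": 0,"az": -0.1,"jaw": 255},{"dx": -0.9,"dy": -1.8,"dz": 125,"ax": 0.1,"ay": 0,"az": -0.1,"jaw": 255},{"dx": -0.9,"dy": -1.8,"dz": 150,"ax": 0.1,"ay": 0,"az": -0.1,"jaw": 255},{"dx": -0.9,"dy": -1.8,"dz": 155,"ax": 0.1,"ay": 0,"az": -0.1,"jaw": 255}])

```text
time: 17.0
tool_pos: [593.0, -221.0, 108.6]
tool_rot: [0.033, 0.999, 0.001, -0.003]
ft_force: [-0.1, 0.6, -1.6]
opening: 19.2
```

Run:
```python
from h import *
st();go(W((0.5,-24,57)),-3.94)
```

```text
t 17.0 tcp [ 593.  -221.   108.6] cradle [ -1.4 -20.7 108.6] toolx yaw -3.81 tilt [-0.39  0.16] F [-0.1  0.6 -1.6] open 19.2
d [-2.2 -3.4 51.5] a [ 0.13 -0.4   0.13]
```

Request:
drive_tool(moves=[{"dx": -1.2,"dy": -2.5,"dz": 12,"ax": 0.1,"ay": -0.3,"az": 0.1,"jaw": 255},{"dx": -1.2,"dy": -2.5,"dz": 25,"ax": 0.1,"ay": -0.3,"az": 0.1,"jaw": 255},{"dx": -1.2,"dy": -2.5,"dz": 38,"ax": 0.1,"ay": -0.3,"az": 0.1,"jaw": 255},{"dx": -1.2,"dy": -2.5,"dz": 44,"ax": 0.1,"ay": -0.3,"az": 0.1,"jaw": 255},{"dx": -1.2,"dy": -2.5,"dz": 46,"ax": 0.1,"ay": -0.3,"az": 0.1,"jaw": 255}])

```text
time: 17.5
tool_pos: [593.4, -223.3, 61.9]
tool_rot: [0.034, 0.999, 0.0, -0.001]
ft_force: [0.6, -0.6, -3.1]
opening: 19.8
```

Run:
```python
from h import *
st();go(W((0.5,-24,57)),-3.94)
```

```text
t 17.5 tcp [ 593.4 -223.3   61.9] cradle [ -0.8 -23.   61.9] toolx yaw -3.91 tilt [-0.14  0.06] F [ 0.6 -0.6 -3.1] open 19.8
d [-1.3 -1.   4.9] a [ 0.05 -0.14  0.03]
```

Request:
drive_tool(moves=[{"dx": -1,"dy": -1,"dz": 2,"ax": 0,"ay": -0.1,"az": 0,"jaw": 255},{"dx": -1,"dy": -1,"dz": 4,"ax": 0,"ay": -0.1,"az": 0,"jaw": 255},{"dx": -1,"dy": -1,"dz": 5,"ax": 0,"ay": -0.1,"az": 0,"jaw": 255},{"dx": -1,"dy": -1,"dz": 5.5,"ax": 0,"ay": -0.1,"az": 0,"jaw": 255},{"dx": -1,"dy": -1,"dz": 6,"ax": 0,"ay": -0.1,"az": 0,"jaw": 255}])

```text
time: 18.0
tool_pos: [594.8, -224.9, 58.3]
tool_rot: [0.034, 0.999, 0.0, 0.001]
ft_force: [-8.2, 1.8, 22.1]
opening: 19.9
```

Request:
drive_tool(moves=[{"dx": 0,"dy": 0,"dz": 0,"ax": 0,"ay": 0,"az": 0,"jaw": 175},{"dx": 0,"dy": 0,"dz": 0,"ax": 0,"ay": 0,"az": 0,"jaw": 172},{"dx": 0,"dy": 0,"dz": 0,"ax": 0,"ay": 0,"az": 0,"jaw": 172},{"dx": 0,"dy": 0,"dz": -10,"ax": 0,"ay": 0,"az": 0,"jaw": 172},{"dx": 0,"dy": 0,"dz": -25,"ax": 0,"ay": 0,"az": 0,"jaw": 172}])

```text
time: 18.5
tool_pos: [594.2, -224.8, 83.4]
tool_rot: [0.034, 0.999, 0.001, -0.0]
ft_force: [0.2, -0.1, 0.4]
opening: 27.8
```

Request:
drive_tool(moves=[{"dx": 0,"dy": 0,"dz": -40,"ax": 0,"ay": 0,"az": 0,"jaw": 172},{"dx": 0,"dy": 0,"dz": -85,"ax": 0,"ay": 0,"az": 0,"jaw": 172},{"dx": 0,"dy": 0,"dz": -130,"ax": 0,"ay": 0,"az": 0,"jaw": 172},{"dx": 0,"dy": 0,"dz": -170,"ax": 0,"ay": 0,"az": 0,"jaw": 172},{"dx": 0,"dy": 0,"dz": -170,"ax": 0,"ay": 0,"az": 0,"jaw": 130}])

```text
time: 19.0
tool_pos: [596.9, -226.7, 261.2]
tool_rot: [0.035, 0.999, -0.001, 0.005]
ft_force: [1.2, 0.2, -0.0]
opening: 40.4
```

```bash
cat >> h.py <<'E'
def ports(im,c,z,lo=80,hi=290):
    hsv=cv2.cvtColor(im,cv2.COLOR_BGR2HSV); b=cv2.morphologyEx((hsv[...,2]<70).astype(np.uint8),cv2.MORPH_CLOSE,np.ones((15,15)))
    m=((hsv[...,1]<60)&(hsv[...,2]>75)&(b>0)).astype(np.uint8); n,l,s,ce=cv2.connectedComponentsWithStats(m)
    th,t=pickle.load(open("cr.pkl","rb"))
    for k in range(1,n):
        if 30<s[k,4]<800 and lo<ce[k][1]<hi:
            q=Rn.from_euler('z',-th).apply(np.r_[pl(c,ce[k],z)-t,0])[:2]
            if abs(q[0])<60 and abs(q[1])<150: print(ce[k].round(),s[k,2:],q.round(1))
E
python3 - <<'E'
from h import *
get_obs();c=camera_info("wrist");im=snapshot("wrist");cv2.imwrite("pics/w7.png",im)
st();go((567,193.5,200),1);ports(im,c,91)
E
```

```text
t 19.05 tcp [ 595.8 -225.9  258. ] cradle [  1.7 -25.5 258. ] toolx yaw -3.96 tilt [ 0.37 -0.04] F [ 0.3  0.4 -0.5] open 41.9
d [ 58.  416.5  57.5] a [-0.04  0.37 -4.96]
[284. 133.] [ 13  25 225] [-37.2 -65.6]
[327. 130.] [ 16  24 212] [-39.5 -24.2]
[283. 158.] [ 11  17 177] [-12.5 -67.2]
[326. 157.] [ 10  15 150] [-13.4 -24.5]
[269. 187.] [ 15  33 430] [ 17.3 -83.1]
[327. 179.] [ 10  16 155] [  8.7 -24.4]
[284. 179.] [ 11  16 167] [  9.5 -67.2]
[285. 202.] [ 9  8 72] [ 34.2 -67.3]
[326. 202.] [ 9  8 72] [ 33.1 -24.9]
```

Both units are standing, at y -67 and -24.5. Now the third.

Request:
drive_tool(moves=[{"dx": 7,"dy": 48,"dz": 0,"ax": 0,"ay": 0,"az": 0,"jaw": 130},{"dx": 14,"dy": 96,"dz": 0,"ax": 0,"ay": 0,"az": 0,"jaw": 130},{"dx": 21,"dy": 144,"dz": 0,"ax": 0,"ay": 0,"az": 0,"jaw": 130},{"dx": 27,"dy": 192,"dz": 0,"ax": 0,"ay": 0,"az": 0,"jaw": 130},{"dx": 32,"dy": 235,"dz": 0,"ax": 0,"ay": 0,"az": 0,"jaw": 130}])

```text
time: 19.55
tool_pos: [579.0, 13.3, 257.4]
tool_rot: [0.034, 0.999, -0.0, 0.003]
ft_force: [0.3, -0.5, 0.4]
opening: 41.8
```

Request:
drive_tool(moves=[{"dx": 5,"dy": 45,"dz": 0,"ax": 0,"ay": 0.3,"az": -2,"jaw": 130},{"dx": 12,"dy": 90,"dz": 0,"ax": 0,"ay": 0.3,"az": -4.8,"jaw": 130},{"dx": 18,"dy": 138,"dz": 0,"ax": 0,"ay": 0.3,"az": -4.8,"jaw": 130},{"dx": 24,"dy": 174,"dz": 20,"ax": 0,"ay": 0.3,"az": -4.8,"jaw": 130},{"dx": 24,"dy": 174,"dz": 50,"ax": 0,"ay": 0.3,"az": -4.8,"jaw": 130}])

```text
time: 20.05
tool_pos: [566.2, 196.4, 207.5]
tool_rot: [-0.012, 1.0, 0.002, 0.001]
ft_force: [0.5, -0.3, 0.1]
opening: 41.9
```

Run:
```python
from h import *
st();go((567,193.6,57),1)
```

```text
t 20.05 tcp [566.2 196.4 207.5] cradle [-56.7 393.8 207.5] toolx yaw 1.41 tilt [0.09 0.23] F [ 0.5 -0.3  0.1] open 41.9
d [ -0.4  -3.4 150.5] a [0.23 0.1  0.41]
```

Request:
drive_tool(moves=[{"dx": -0.4,"dy": -3.4,"dz": 40,"ax": 0.2,"ay": 0.1,"az": 0.4,"jaw": 130},{"dx": -0.4,"dy": -3.4,"dz": 70,"ax": 0.2,"ay": 0.1,"az": 0.4,"jaw": 130},{"dx": -0.4,"dy": -3.4,"dz": 90,"ax": 0.2,"ay": 0.1,"az": 0.4,"jaw": 130},{"dx": -0.4,"dy": -3.4,"dz": 90,"ax": 0.2,"ay": 0.1,"az": 0.4,"jaw": 130},{"dx": -0.4,"dy": -3.4,"dz": 90,"ax": 0.2,"ay": 0.1,"az": 0.4,"jaw": 130}])

```text
time: 20.55
tool_pos: [566.8, 193.2, 117.8]
tool_rot: [-0.009, 1.0, 0.0, -0.0]
ft_force: [0.5, -0.6, 0.2]
opening: 41.4
```

Run:
```python
from h import *
st();go((567,193.6,57),1)
```

```text
t 20.55 tcp [566.8 193.2 117.8] cradle [-56.  390.6 117.8] toolx yaw 1.0 tilt [-0.04  0.  ] F [ 0.5 -0.6  0.2] open 41.4
d [-0.3  0.4 60.8] a [ 0.01 -0.04 -0.  ]
```

Request:
drive_tool(moves=[{"dx": 0,"dy": 0.4,"dz": 20,"ax": 0,"ay": 0,"az": 0,"jaw": 130},{"dx": 0,"dy": 0.4,"dz": 40,"ax": 0,"ay": 0,"az": 0,"jaw": 130},{"dx": 0,"dy": 0.4,"dz": 56,"ax": 0,"ay": 0,"az": 0,"jaw": 130},{"dx": 0,"dy": 0.4,"dz": 60,"ax": 0,"ay": 0,"az": 0,"jaw": 130},{"dx": 0,"dy": 0.4,"dz": 60,"ax": 0,"ay": 0,"az": 0,"jaw": 130}])

```text
time: 21.05
tool_pos: [567.2, 193.6, 58.6]
tool_rot: [-0.009, 1.0, 0.0, 0.0]
ft_force: [-0.0, 0.3, 0.6]
opening: 41.8
```

Request:
drive_tool(squeeze=35, moves=[{"dx": 0,"dy": 0,"dz": 0,"ax": 0,"ay": 0,"az": 0,"jaw": 255},{"dx": 0,"dy": 0,"dz": 0,"ax": 0,"ay": 0,"az": 0,"jaw": 255},{"dx": 0,"dy": 0,"dz": 0,"ax": 0,"ay": 0,"az": 0,"jaw": 255},{"dx": 0,"dy": 0,"dz": 0,"ax": 0,"ay": 0,"az": 0,"jaw": 255},{"dx": 0,"dy": 0,"dz": 0,"ax": 0,"ay": 0,"az": 0,"jaw": 255}])

```text
time: 21.55
tool_pos: [568.3, 193.9, 60.2]
tool_rot: [-0.009, 1.0, 0.001, 0.001]
ft_force: [-1.3, -0.8, 7.5]
opening: 19.8
```

Request:
drive_tool(moves=[{"dx": 0,"dy": 0,"dz": -20,"ax": 0,"ay": 0,"az": 0,"jaw": 255},{"dx": 0,"dy": 0,"dz": -55,"ax": 0,"ay": 0,"az": 0,"jaw": 255},{"dx": 0,"dy": 0,"dz": -100,"ax": 0,"ay": 0,"az": 0,"jaw": 255},{"dx": 0,"dy": 0,"dz": -148,"ax": 0,"ay": 0,"az": 0,"jaw": 255},{"dx": 0,"dy": 0,"dz": -193,"ax": 0,"ay": 0,"az": 0,"jaw": 255}])

```text
time: 22.05
tool_pos: [567.5, 193.4, 255.8]
tool_rot: [-0.008, 1.0, 0.001, 0.002]
ft_force: [1.3, 1.0, -2.6]
opening: 19.8
```

Run:
```python
from h import *
st();go(W((1,19,265)),-3.94)
```

```text
t 22.05 tcp [567.5 193.4 255.8] cradle [-55.3 390.9 255.8] toolx yaw 0.97 tilt [0.18 0.1 ] F [ 1.3  1.  -2.6] open 19.8
d [ -24.3 -375.3   -9.7] a [0.1  0.18 4.91]
```

Request:
drive_tool(moves=[{"dx": -3,"dy": -40,"dz": -12,"ax": 0,"ay": 0.2,"az": 1.5,"jaw": 255},{"dx": -6,"dy": -88,"dz": -12,"ax": 0,"ay": 0.2,"az": 3,"jaw": 255},{"dx": -8,"dy": -136,"dz": -12,"ax": 0,"ay": 0.2,"az": 4.9,"jaw": 255},{"dx": -11,"dy": -184,"dz": -12,"ax": 0,"ay": 0.2,"az": 4.9,"jaw": 255},{"dx": -14,"dy": -232,"dz": -12,"ax": 0,"ay": 0.2,"az": 4.9,"jaw": 255}])

```text
time: 22.55
tool_pos: [585.0, -40.2, 268.0]
tool_rot: [0.034, 0.999, 0.001, 0.0]
ft_force: [0.4, -0.5, -1.5]
opening: 19.7
```

Request:
drive_tool(moves=[{"dx": -6,"dy": -45,"dz": 0,"ax": 0,"ay": 0,"az": 0,"jaw": 255},{"dx": -12,"dy": -90,"dz": 0,"ax": 0,"ay": 0,"az": 0,"jaw": 255},{"dx": -20,"dy": -128,"dz": 0,"ax": 0,"ay": 0,"az": 0,"jaw": 255},{"dx": -22,"dy": -138,"dz": 0,"ax": 0,"ay": 0,"az": 0,"jaw": 255},{"dx": -22,"dy": -138,"dz": 0,"ax": 0,"ay": 0,"az": 0,"jaw": 255}])

```text
time: 23.05
tool_pos: [596.9, -181.8, 267.9]
tool_rot: [0.036, 0.999, 0.001, 0.0]
ft_force: [-0.1, 1.3, -1.4]
opening: 19.6
```

Run:
```python
from h import *
st();go(W((0.5,19,58.5)),-3.94)
```

```text
t 23.05 tcp [ 596.9 -181.8  267.9] cradle [-1.000e-01  1.860e+01  2.679e+02] toolx yaw -4.14 tilt [0.01 0.07] F [-0.1  1.3 -1.4] open 19.6
d [-6.000e-01  1.000e-01  2.094e+02] a [ 0.07  0.   -0.2 ]
```

Request:
drive_tool(moves=[{"dx": -0.6,"dy": 0,"dz": 40,"ax": 0,"ay": 0,"az": -0.2,"jaw": 255},{"dx": -0.6,"dy": 0,"dz": 85,"ax": 0,"ay": 0,"az": -0.2,"jaw": 255},{"dx": -0.6,"dy": 0,"dz": 130,"ax": 0,"ay": 0,"az": -0.2,"jaw": 255},{"dx": -0.6,"dy": 0,"dz": 165,"ax": 0,"ay": 0,"az": -0.2,"jaw": 255},{"dx": -0.6,"dy": 0,"dz": 180,"ax": 0,"ay": 0,"az": -0.2,"jaw": 255}])

```text
time: 23.55
tool_pos: [595.9, -178.2, 84.7]
tool_rot: [0.033, 0.999, 0.002, -0.002]
ft_force: [-0.5, -0.1, -2.4]
opening: 19.2
```

Request:
drive_tool(moves=[{"dx": 0,"dy": 0,"dz": 5,"ax": 0,"ay": 0,"az": 0,"jaw": 255},{"dx": 0,"dy": 0,"dz": 12,"ax": 0,"ay": 0,"az": 0,"jaw": 255},{"dx": 0,"dy": 0,"dz": 15,"ax": 0,"ay": 0,"az": 0,"jaw": 255},{"dx": 0,"dy": 0,"dz": 15,"ax": 0,"ay": 0,"az": 0,"jaw": 255},{"dx": 0,"dy": 0,"dz": 15,"ax": 0,"ay": 0,"az": 0,"jaw": 255}])

```text
time: 24.05
tool_pos: [596.4, -178.4, 70.7]
tool_rot: [0.033, 0.999, 0.002, -0.002]
ft_force: [-0.8, 1.0, -2.3]
opening: 19.5
```

Run:
```python
from h import *
st();go(W((0.5,19,58.5)),-3.94)
```

```text
t 24.05 tcp [ 596.4 -178.4   70.7] cradle [-0.9 22.  70.7] toolx yaw -3.79 tilt [-0.18  0.19] F [-0.8  1.  -2.3] open 19.5
d [-1.4 -3.  12.2] a [ 0.18 -0.19  0.15]
```

Request:
drive_tool(moves=[{"dx": -1.2,"dy": -1,"dz": 3,"ax": 0.2,"ay": -0.2,"az": 0,"jaw": 255},{"dx": -1.2,"dy": -1,"dz": 6,"ax": 0.2,"ay": -0.2,"az": 0,"jaw": 255},{"dx": -1.2,"dy": -1,"dz": 9,"ax": 0.2,"ay": -0.2,"az": 0,"jaw": 255},{"dx": -1.2,"dy": -1,"dz": 11,"ax": 0.2,"ay": -0.2,"az": 0,"jaw": 255},{"dx": -1.2,"dy": -1,"dz": 12,"ax": 0.2,"ay": -0.2,"az": 0,"jaw": 255}])

```text
time: 24.55
tool_pos: [597.3, -179.4, 58.3]
tool_rot: [0.033, 0.999, -0.0, -0.0]
ft_force: [-0.4, -0.1, 2.1]
opening: 19.6
```

Run:
```python
from h import *
st()
```

```text
t 24.55 tcp [ 597.3 -179.4   58.3] cradle [ 0.1 21.  58.3] toolx yaw -3.79 tilt [-0.02 -0.01] F [-0.4 -0.1  2.1] open 19.6
```

Request:
drive_tool(moves=[{"dx": 0,"dy": 0,"dz": 0,"ax": 0,"ay": 0,"az": 0,"jaw": 175},{"dx": 0,"dy": 0,"dz": 0,"ax": 0,"ay": 0,"az": 0,"jaw": 172},{"dx": 0,"dy": 0,"dz": 0,"ax": 0,"ay": 0,"az": 0,"jaw": 172},{"dx": 0,"dy": 0,"dz": -10,"ax": 0,"ay": 0,"az": 0,"jaw": 172},{"dx": 0,"dy": 0,"dz": -25,"ax": 0,"ay": 0,"az": 0,"jaw": 172}])

```text
time: 25.05
tool_pos: [596.9, -179.3, 83.8]
tool_rot: [0.033, 0.999, 0.0, -0.001]
ft_force: [0.2, -0.2, -0.1]
opening: 27.7
```

Request:
drive_tool(moves=[{"dx": 0,"dy": 0,"dz": -40,"ax": 0,"ay": 0,"az": 0,"jaw": 172},{"dx": 0,"dy": 0,"dz": -80,"ax": 0,"ay": 0,"az": 8,"jaw": 255},{"dx": 0,"dy": 0,"dz": -80,"ax": 0,"ay": 0,"az": 16,"jaw": 255},{"dx": 0,"dy": 10,"dz": -80,"ax": 0,"ay": 0,"az": 24,"jaw": 255},{"dx": 0,"dy": 20,"dz": -80,"ax": 0,"ay": 0,"az": 32,"jaw": 255}])

```text
time: 25.55
tool_pos: [598.8, -159.5, 165.9]
tool_rot: [0.31, 0.951, 0.0, 0.0]
ft_force: [-0.5, 1.1, -0.2]
opening: 0.0
```

Request:
drive_tool(moves=[{"dx": 0,"dy": 0,"dz": 0,"ax": 0,"ay": 0,"az": 8,"jaw": 255},{"dx": 0,"dy": 0,"dz": 0,"ax": 0,"ay": 0,"az": 16,"jaw": 255},{"dx": 0,"dy": 0,"dz": 0,"ax": 0,"ay": 0,"az": 24,"jaw": 255},{"dx": 0,"dy": 0,"dz": 0,"ax": 0,"ay": 0,"az": 32,"jaw": 255},{"dx": 0,"dy": 0,"dz": 0,"ax": 0,"ay": 0,"az": 40,"jaw": 255}])

```text
time: 26.05
tool_pos: [599.2, -159.4, 167.6]
tool_rot: [0.619, 0.785, 0.001, 0.001]
ft_force: [0.5, 0.3, -0.9]
opening: 0.3
```

Run:
```python
from h import *
st();go(W((0,54,150)),-93.94); print(get_obs()["joints"].round(2))
```

```text
t 26.05 tcp [ 599.2 -159.4  167.6] cradle [  0.6  41.1 167.6] toolx yaw -76.49 tilt [0.15 0.03] F [ 0.5  0.3 -0.9] open 0.3
d [12.5  3.3 17.6] a [ 0.15 -0.02 17.45]
[-0.31  0.56  0.74  1.71 -0.43  1.04  0.81]
```

Request:
drive_tool(moves=[{"dx": 6,"dy": 2,"dz": 8,"ax": 0,"ay": 0,"az": 8,"jaw": 255},{"dx": 12.5,"dy": 3.3,"dz": 17,"ax": 0,"ay": 0,"az": 17.4,"jaw": 255},{"dx": 12.5,"dy": 3.3,"dz": 17,"ax": 0,"ay": 0,"az": 17.4,"jaw": 255},{"dx": 12.5,"dy": 3.3,"dz": 17,"ax": 0,"ay": 0,"az": 17.4,"jaw": 255},{"dx": 12.5,"dy": 3.3,"dz": 17,"ax": 0,"ay": 0,"az": 17.4,"jaw": 255}])

```text
time: 26.55
tool_pos: [599.8, -147.1, 151.6]
tool_rot: [0.73, 0.684, 0.001, 0.001]
ft_force: [0.1, 0.5, -0.2]
opening: 0.2
```

Run:
```python
from h import *
st();go(W((0,52,34)),-93.94)
cv2.imwrite("pics/w8.png",snapshot("wrist"))
s=snapshot("scene"); cv2.imwrite("pics/s2.png",cv2.resize(s[150:310,140:340],None,fx=3,fy=3,interpolation=cv2.INTER_CUBIC))
```

```text
t 26.55 tcp [ 599.8 -147.1  151.6] cradle [  0.3  53.4 151.6] toolx yaw -93.72 tilt [0.22 0.02] F [ 0.1  0.5 -0.2] open 0.2
d [ -1.5  -0.8 117.6] a [ 0.22 -0.03  0.22]
```

View pics/s2.png

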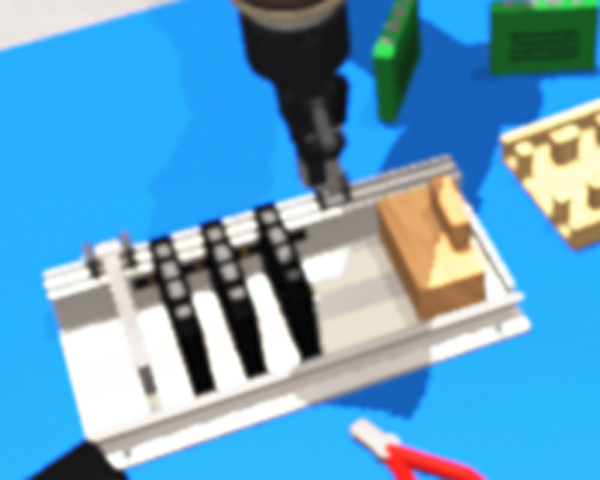

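Three units stand in the channel and the block hasn't moved. I'll descend behind unit 3 and nudge the row toward the flag to make room clear of the lever.

Request:
drive_tool(moves=[{"dx": -1.5,"dy": -0.8,"dz": 30,"ax": 0.2,"ay": 0,"az": 0.2,"jaw": 255},{"dx": -1.5,"dy": -0.8,"dz": 60,"ax": 0.2,"ay": 0,"az": 0.2,"jaw": 255},{"dx": -1.5,"dy": -0.8,"dz": 90,"ax": 0.2,"ay": 0,"az": 0.2,"jaw": 255},{"dx": -1.5,"dy": -0.8,"dz": 113,"ax": 0.2,"ay": 0,"az": 0.2,"jaw": 255},{"dx": -1.5,"dy": -0.8,"dz": 116,"ax": 0.2,"ay": 0,"az": 0.2,"jaw": 255}])

```text
time: 27.15
tool_pos: [597.6, -148.2, 33.1]
tool_rot: [0.731, 0.682, -0.001, -0.002]
ft_force: [-0.5, 0.3, 0.2]
opening: -0.1
```

Request:
drive_tool(moves=[{"dx": -5,"dy": 0,"dz": 0,"ax": 0,"ay": 0,"az": 0,"jaw": 255},{"dx": -9,"dy": 0,"dz": 0,"ax": 0,"ay": 0,"az": 0,"jaw": 255},{"dx": -13,"dy": 0,"dz": 0,"ax": 0,"ay": 0,"az": 0,"jaw": 255},{"dx": -17,"dy": 0,"dz": 0,"ax": 0,"ay": 0,"az": 0,"jaw": 255},{"dx": -21,"dy": 0,"dz": 0,"ax": 0,"ay": 0,"az": 0,"jaw": 255}])

```text
time: 27.65
tool_pos: [596.7, -169.5, 33.9]
tool_rot: [0.731, 0.682, -0.0, -0.002]
ft_force: [-1.4, 2.0, 4.7]
opening: 0.1
```

Run:
```python
from h import *
st();go(W((0,11,34)),-93.94)
```

```text
t 27.65 tcp [ 596.7 -169.5   33.9] cradle [-1.2 30.9 33.9] toolx yaw -93.95 tilt [-0.13  0.11] F [-1.4  2.   4.7] open 0.1
d [-19.9   1.2  -0.1] a [-0.14 -0.1  -0.01]
```

Request:
drive_tool(moves=[{"dx": -4,"dy": 0,"dz": 0,"ax": 0,"ay": 0,"az": 0,"jaw": 255},{"dx": -8,"dy": 0,"dz": 0,"ax": 0,"ay": 0,"az": 0,"jaw": 255},{"dx": -12,"dy": 0,"dz": 0,"ax": 0,"ay": 0,"az": 0,"jaw": 255},{"dx": -16,"dy": 0,"dz": 0,"ax": 0,"ay": 0,"az": 0,"jaw": 255},{"dx": -20,"dy": 0,"dz": 0,"ax": 0,"ay": 0,"az": 0,"jaw": 255}])

```text
time: 28.15
tool_pos: [595.7, -187.5, 33.8]
tool_rot: [0.731, 0.683, 0.001, -0.003]
ft_force: [0.3, 7.0, 4.0]
opening: -0.0
```

Request:
drive_tool(moves=[{"dx": 10,"dy": 0,"dz": 0,"ax": 0,"ay": 0,"az": 0,"jaw": 255},{"dx": 20,"dy": 0,"dz": 0,"ax": 0,"ay": 0,"az": 0,"jaw": 255},{"dx": 20,"dy": 0,"dz": -40,"ax": 0,"ay": 0,"az": 0,"jaw": 255},{"dx": 20,"dy": 0,"dz": -85,"ax": 0,"ay": 0,"az": 0,"jaw": 255},{"dx": 20,"dy": 0,"dz": -130,"ax": 0,"ay": 0,"az": 0,"jaw": 255}])

```text
time: 28.65
tool_pos: [597.0, -167.0, 164.9]
tool_rot: [0.73, 0.683, 0.0, -0.003]
ft_force: [0.4, -0.2, 1.0]
opening: 0.1
```

Request:
drive_tool(moves=[{"dx": 0,"dy": 0,"dz": -40,"ax": 0,"ay": 0,"az": -8,"jaw": 255},{"dx": 0,"dy": 0,"dz": -80,"ax": 0,"ay": 0,"az": -16,"jaw": 255},{"dx": 30,"dy": 0,"dz": -90,"ax": 0,"ay": 0,"az": -24,"jaw": 255},{"dx": 60,"dy": 0,"dz": -90,"ax": 0,"ay": 0,"az": -32,"jaw": 130},{"dx": 90,"dy": 0,"dz": -90,"ax": 0,"ay": 0,"az": -40,"jaw": 130}])

```text
time: 29.15
tool_pos: [603.4, -75.6, 255.9]
tool_rot: [0.45, 0.893, 0.002, -0.002]
ft_force: [-0.1, 0.1, -0.4]
opening: 28.3
```

Run:
```python
from h import *
st();go((565,293.6,200),1)
cv2.imwrite("pics/t2.png",cv2.resize(snapshot("top")[150:260,330:480],None,fx=4,fy=4,interpolation=cv2.INTER_CUBIC))
```

```text
t 29.15 tcp [603.4 -75.6 255.9] cradle [ -0.9 125.  255.9] toolx yaw -53.46 tilt [-0.16  0.3 ] F [-0.1  0.1 -0.4] open 28.3
d [319.2 188.9  57.9] a [  0.21  -0.29 -54.46]
```

Request:
drive_tool(moves=[{"dx": 40,"dy": 24,"dz": 0,"ax": 0,"ay": 0,"az": -8,"jaw": 130},{"dx": 80,"dy": 47,"dz": 0,"ax": 0,"ay": 0,"az": -16,"jaw": 130},{"dx": 120,"dy": 71,"dz": 0,"ax": 0,"ay": 0,"az": -24,"jaw": 130},{"dx": 160,"dy": 95,"dz": 0,"ax": 0,"ay": 0,"az": -32,"jaw": 130},{"dx": 200,"dy": 118,"dz": 0,"ax": 0,"ay": 0,"az": -40,"jaw": 130}])

```text
time: 29.7
tool_pos: [575.4, 164.5, 257.1]
tool_rot: [0.106, 0.994, 0.004, -0.002]
ft_force: [0.4, -0.1, -0.1]
opening: 42.1
```

Run:
```python
from h import *
st();go((565,293.6,205),1)
```

```text
t 29.7 tcp [575.4 164.5 257.1] cradle [-45.4 362.6 257.1] toolx yaw -12.22 tilt [-0.23  0.51] F [ 0.4 -0.1 -0.1] open 42.1
d [ 37.2 123.6  53.3] a [  0.49  -0.28 -13.22]
```

View pics/t2.png

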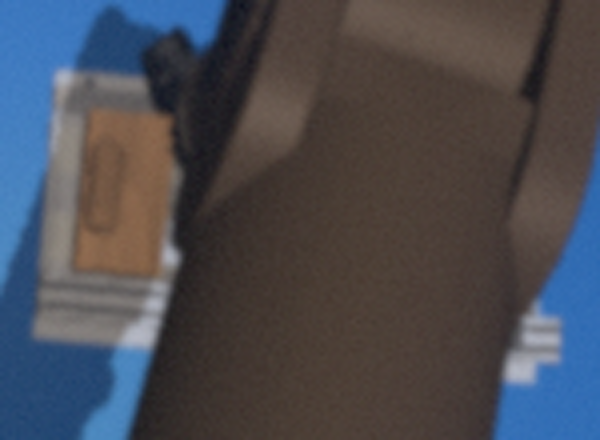

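The arm hides the cradle in that view, so I'll check the units numerically on the return. Continuing to the last unit.

Request:
drive_tool(moves=[{"dx": 12,"dy": 40,"dz": 10,"ax": 0.2,"ay": -0.1,"az": -6,"jaw": 130},{"dx": 24,"dy": 80,"dz": 20,"ax": 0.5,"ay": -0.3,"az": -13.2,"jaw": 130},{"dx": 36,"dy": 120,"dz": 50,"ax": 0.5,"ay": -0.3,"az": -13.2,"jaw": 130},{"dx": 37,"dy": 123.5,"dz": 90,"ax": 0.5,"ay": -0.3,"az": -13.2,"jaw": 130},{"dx": 37,"dy": 123.5,"dz": 120,"ax": 0.5,"ay": -0.3,"az": -13.2,"jaw": 130}])

```text
time: 30.2
tool_pos: [562.7, 297.2, 135.6]
tool_rot: [-0.011, 1.0, -0.0, -0.001]
ft_force: [0.5, -0.4, -0.5]
opening: 41.9
```

Run:
```python
from h import *
st();go((565,293.6,58),1)
```

```text
t 30.2 tcp [562.7 297.2 135.6] cradle [-67.2 494.1 135.6] toolx yaw 1.21 tilt [-0.09 -0.03] F [ 0.5 -0.4 -0.5] open 41.9
d [-2.3 -3.6 77.6] a [-0.03 -0.09  0.21]
```

Request:
drive_tool(moves=[{"dx": -2.2,"dy": -3.6,"dz": 10,"ax": 0,"ay": -0.1,"az": 0.2,"jaw": 130},{"dx": -2.2,"dy": -3.6,"dz": 20,"ax": 0,"ay": -0.1,"az": 0.2,"jaw": 130},{"dx": -2.2,"dy": -3.6,"dz": 20,"ax": 0,"ay": -0.1,"az": 0.2,"jaw": 130},{"dx": -2.2,"dy": -3.6,"dz": 20,"ax": 0,"ay": -0.1,"az": 0.2,"jaw": 130},{"dx": -2.2,"dy": -3.6,"dz": 20,"ax": 0,"ay": -0.1,"az": 0.2,"jaw": 130}])

```text
time: 30.7
tool_pos: [565.9, 293.8, 117.2]
tool_rot: [-0.009, 1.0, 0.0, 0.001]
ft_force: [0.2, 0.0, 0.8]
opening: 42.0
```

Run:
```python
from h import *
st();go((565,293.6,58),1)
```

```text
t 30.7 tcp [565.9 293.8 117.2] cradle [-63.7 491.  117.2] toolx yaw 0.99 tilt [0.13 0.05] F [0.2 0.  0.8] open 42.0
d [ 1.1 -0.3 59.2] a [ 0.05  0.13 -0.01]
```

Request:
drive_tool(moves=[{"dx": 1,"dy": -0.3,"dz": 20,"ax": 0,"ay": 0.1,"az": 0,"jaw": 130},{"dx": 1,"dy": -0.3,"dz": 40,"ax": 0,"ay": 0.1,"az": 0,"jaw": 130},{"dx": 1,"dy": -0.3,"dz": 55,"ax": 0,"ay": 0.1,"az": 0,"jaw": 130},{"dx": 1,"dy": -0.3,"dz": 59,"ax": 0,"ay": 0.1,"az": 0,"jaw": 130},{"dx": 1,"dy": -0.3,"dz": 59,"ax": 0,"ay": 0.1,"az": 0,"jaw": 130}])

```text
time: 31.2
tool_pos: [565.1, 293.4, 58.1]
tool_rot: [-0.009, 1.0, 0.0, 0.0]
ft_force: [-0.0, 0.3, 0.3]
opening: 41.6
```

Request:
drive_tool(squeeze=35, moves=[{"dx": 0,"dy": 0,"dz": 0,"ax": 0,"ay": 0,"az": 0,"jaw": 255},{"dx": 0,"dy": 0,"dz": 0,"ax": 0,"ay": 0,"az": 0,"jaw": 255},{"dx": 0,"dy": 0,"dz": 0,"ax": 0,"ay": 0,"az": 0,"jaw": 255},{"dx": 0,"dy": 0,"dz": 0,"ax": 0,"ay": 0,"az": 0,"jaw": 255},{"dx": 0,"dy": 0,"dz": 0,"ax": 0,"ay": 0,"az": 0,"jaw": 255}])

```text
time: 31.7
tool_pos: [565.8, 293.6, 59.1]
tool_rot: [-0.008, 1.0, 0.001, 0.001]
ft_force: [-1.7, -1.0, 6.2]
opening: 19.6
```

Request:
drive_tool(moves=[{"dx": 0,"dy": 0,"dz": -20,"ax": 0,"ay": 0,"az": 0,"jaw": 255},{"dx": 0,"dy": 0,"dz": -55,"ax": 0,"ay": 0,"az": 0,"jaw": 255},{"dx": 0,"dy": 0,"dz": -100,"ax": 0,"ay": 0,"az": 0,"jaw": 255},{"dx": 0,"dy": 0,"dz": -148,"ax": 0,"ay": 0,"az": 0,"jaw": 255},{"dx": 0,"dy": 0,"dz": -193,"ax": 0,"ay": 0,"az": 0,"jaw": 255}])

```text
time: 32.2
tool_pos: [565.0, 293.1, 254.0]
tool_rot: [-0.008, 1.0, 0.001, 0.001]
ft_force: [0.2, -0.4, -2.5]
opening: 19.7
```

Run:
```python
from h import *
st();go(W((0,34,267)),-3.94)
```

```text
t 32.2 tcp [565.  293.1 254. ] cradle [-64.6 490.2 254. ] toolx yaw 0.96 tilt [0.07 0.07] F [ 0.2 -0.4 -2.5] open 19.7
d [ -25.4 -460.   -13.5] a [0.07 0.07 4.9 ]
```

Request:
drive_tool(moves=[{"dx": -3,"dy": -43,"dz": -13,"ax": 0,"ay": 0,"az": 1.5,"jaw": 255},{"dx": -6,"dy": -91,"dz": -13,"ax": 0,"ay": 0,"az": 3,"jaw": 255},{"dx": -8,"dy": -139,"dz": -13,"ax": 0,"ay": 0,"az": 4.9,"jaw": 255},{"dx": -11,"dy": -187,"dz": -13,"ax": 0,"ay": 0,"az": 4.9,"jaw": 255},{"dx": -14,"dy": -235,"dz": -13,"ax": 0,"ay": 0,"az": 4.9,"jaw": 255}])

```text
time: 32.7
tool_pos: [582.3, 56.7, 266.7]
tool_rot: [0.034, 0.999, 0.001, 0.0]
ft_force: [0.2, -0.5, -2.3]
opening: 19.2
```

Run:
```python
from h import *
c=camera_info("wrist");im=snapshot("wrist");st();go(W((0,34,267)),-3.94);ports(im,c,91,0,399)
```

```text
t 32.75 tcp [582.8  45.4 267.3] cradle [-29.9 244.3 267.3] toolx yaw -4.53 tilt [ 0.13 -0.24] F [ -0.1 -10.6  -1.2] open 20.0
d [ -32.1 -209.9    1.3] a [-0.23  0.14 -0.59]
[  8. 168.] [ 6 12 32] [-37.1 -65.2]
[ 14. 188.] [ 7 15 39] [-15.6 -65.3]
[ 20. 208.] [ 7 15 38] [  6.  -65.3]
```

Request:
drive_tool(moves=[{"dx": -7,"dy": -45,"dz": 0,"ax": -0.2,"ay": 0.1,"az": -0.5,"jaw": 255},{"dx": -14,"dy": -92,"dz": 0,"ax": -0.2,"ay": 0.1,"az": -0.5,"jaw": 255},{"dx": -21,"dy": -138,"dz": 0,"ax": -0.2,"ay": 0.1,"az": -0.5,"jaw": 255},{"dx": -28,"dy": -180,"dz": 0,"ax": -0.2,"ay": 0.1,"az": -0.5,"jaw": 255},{"dx": -32,"dy": -210,"dz": 0,"ax": -0.2,"ay": 0.1,"az": -0.5,"jaw": 255}])

```text
time: 33.25
tool_pos: [597.2, -170.4, 268.2]
tool_rot: [0.037, 0.999, -0.001, 0.0]
ft_force: [0.1, -0.1, -2.0]
opening: 19.5
```

Request:
drive_tool(moves=[{"dx": 0,"dy": 0,"dz": 0,"ax": 0,"ay": 0,"az": 0,"jaw": 255},{"dx": 0,"dy": 0,"dz": 0,"ax": 0,"ay": 0,"az": 0,"jaw": 255},{"dx": 0,"dy": 0,"dz": 0,"ax": 0,"ay": 0,"az": 0,"jaw": 255},{"dx": 0,"dy": 0,"dz": 0,"ax": 0,"ay": 0,"az": 0,"jaw": 255},{"dx": 0,"dy": 0,"dz": 0,"ax": 0,"ay": 0,"az": 0,"jaw": 255}])

```text
time: 33.75
tool_pos: [597.5, -168.8, 268.2]
tool_rot: [0.036, 0.999, -0.001, 0.0]
ft_force: [-0.0, -1.1, -1.9]
opening: 19.1
```

Run:
```python
from h import *
c=camera_info("wrist");im=snapshot("wrist");cv2.imwrite("pics/w9.png",im);st();go(W((0,34,60)),-3.94);ports(im,c,91,0,399)
```

```text
t 33.8 tcp [ 597.5 -169.1  268.2] cradle [ -0.5  31.3 268.2] toolx yaw -4.12 tilt [ 0.02 -0.08] F [-0.7  0.5 -1.9] open 19.4
d [ -0.4   3.  208.2] a [-0.08  0.02 -0.18]
[249. 136.] [ 7 12 70] [-38.1 -43.1]
[221. 138.] [ 8 13 82] [-36.5 -71.1]
[196. 140.] [ 9 12 99] [-34.1 -96.6]
[251. 157.] [ 7 16 88] [-17.1 -43.2]
[223. 159.] [  8  16 102] [-15.1 -71. ]
[199. 162.] [ 10  17 129] [-12.5 -96.5]
[252. 178.] [ 7 16 83] [  4.3 -43.2]
[225. 180.] [ 8 15 95] [  6.4 -71. ]
[201. 183.] [  9  15 119] [  9.6 -96.6]
[254. 199.] [ 6  9 45] [ 27.1 -43.3]
[227. 201.] [ 7 10 50] [ 29.6 -71.1]
[204. 205.] [ 8  9 63] [ 33.4 -96.6]
[293. 210.] [13  5 38] [39.3 -2.7]
```

View pics/w9.png

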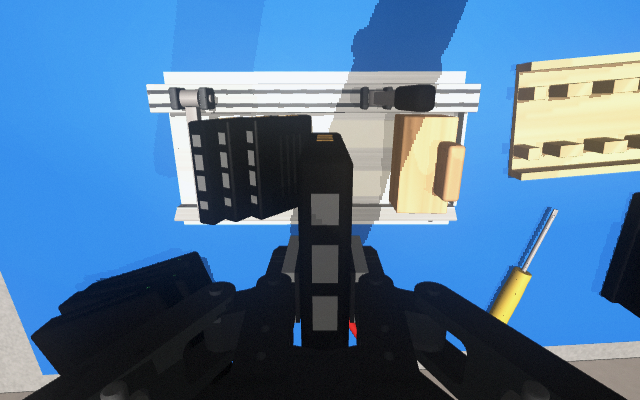

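The picture shows the three placed units at (205,165), (232,165) and (270,165). Their tops are at y -97, -71 and -43, while unit 3's base is near -18, so the nudge left them leaning toward the flag. A low push with the block's flat face should stand them upright again. The fourth unit's spot is free, so I'm lowering it.

Request:
drive_tool(moves=[{"dx": -0.4,"dy": 3,"dz": 40,"ax": 0,"ay": 0,"az": -0.2,"jaw": 255},{"dx": -0.4,"dy": 3,"dz": 85,"ax": 0,"ay": 0,"az": -0.2,"jaw": 255},{"dx": -0.4,"dy": 3,"dz": 130,"ax": 0,"ay": 0,"az": -0.2,"jaw": 255},{"dx": -0.4,"dy": 3,"dz": 165,"ax": 0,"ay": 0,"az": -0.2,"jaw": 255},{"dx": -0.4,"dy": 3,"dz": 180,"ax": 0,"ay": 0,"az": -0.2,"jaw": 255}])

```text
time: 34.3
tool_pos: [596.3, -165.1, 84.9]
tool_rot: [0.034, 0.999, -0.0, -0.002]
ft_force: [0.5, 0.0, -2.0]
opening: 19.6
```

Request:
drive_tool(moves=[{"dx": 0,"dy": 0,"dz": 5,"ax": 0,"ay": 0,"az": 0,"jaw": 255},{"dx": 0,"dy": 0,"dz": 12,"ax": 0,"ay": 0,"az": 0,"jaw": 255},{"dx": 0,"dy": 0,"dz": 15,"ax": 0,"ay": 0,"az": 0,"jaw": 255},{"dx": 0,"dy": 0,"dz": 15,"ax": 0,"ay": 0,"az": 0,"jaw": 255},{"dx": 0,"dy": 0,"dz": 15,"ax": 0,"ay": 0,"az": 0,"jaw": 255}])

```text
time: 34.8
tool_pos: [596.9, -165.3, 71.0]
tool_rot: [0.034, 0.999, -0.0, -0.001]
ft_force: [-0.8, 0.4, -2.2]
opening: 19.4
```

Run:
```python
from h import *
st();go(W((0,34,57.2)),-3.94)
```

```text
t 34.8 tcp [ 596.9 -165.3   71. ] cradle [-1.3 35.1 71. ] toolx yaw -3.87 tilt [-0.16 -0.04] F [-0.8  0.4 -2.2] open 19.4
d [-1.3 -1.1 13.8] a [-0.05 -0.16  0.07]
```

Request:
drive_tool(moves=[{"dx": -1.2,"dy": 0,"dz": 3,"ax": 0,"ay": -0.15,"az": 0,"jaw": 255},{"dx": -1.2,"dy": 0,"dz": 6,"ax": 0,"ay": -0.15,"az": 0,"jaw": 255},{"dx": -1.2,"dy": 0,"dz": 9,"ax": 0,"ay": -0.15,"az": 0,"jaw": 255},{"dx": -1.2,"dy": 0,"dz": 12,"ax": 0,"ay": -0.15,"az": 0,"jaw": 255},{"dx": -1.2,"dy": 0,"dz": 13.4,"ax": 0,"ay": -0.15,"az": 0,"jaw": 255}])

```text
time: 35.3
tool_pos: [597.8, -165.3, 57.1]
tool_rot: [0.034, 0.999, -0.0, -0.0]
ft_force: [-4.8, -0.1, 11.6]
opening: 19.6
```

Request:
drive_tool(moves=[{"dx": 0,"dy": 0,"dz": 0,"ax": 0,"ay": 0,"az": 0,"jaw": 175},{"dx": 0,"dy": 0,"dz": 0,"ax": 0,"ay": 0,"az": 0,"jaw": 172},{"dx": 0,"dy": 0,"dz": 0,"ax": 0,"ay": 0,"az": 0,"jaw": 172},{"dx": 0,"dy": 0,"dz": -10,"ax": 0,"ay": 0,"az": 0,"jaw": 172},{"dx": 0,"dy": 0,"dz": -25,"ax": 0,"ay": 0,"az": 0,"jaw": 172}])

```text
time: 35.8
tool_pos: [597.4, -165.2, 82.6]
tool_rot: [0.034, 0.999, -0.0, -0.001]
ft_force: [1.3, 0.3, 0.3]
opening: 27.6
```

Request:
drive_tool(moves=[{"dx": 0,"dy": 0,"dz": -40,"ax": 0,"ay": 0,"az": 0,"jaw": 172},{"dx": 0,"dy": 0,"dz": -85,"ax": 0,"ay": 0,"az": 0,"jaw": 172},{"dx": 0,"dy": 0,"dz": -130,"ax": 0,"ay": 0,"az": 0,"jaw": 172},{"dx": 0,"dy": 0,"dz": -160,"ax": 0,"ay": 0,"az": 0,"jaw": 100},{"dx": 0,"dy": 0,"dz": -170,"ax": 0,"ay": 0,"az": 0,"jaw": 0}])

```text
time: 36.3
tool_pos: [599.2, -166.1, 258.1]
tool_rot: [0.034, 0.999, -0.001, 0.003]
ft_force: [-0.4, 0.7, -0.2]
opening: 56.1
```

Run:
```python
from h import *
c=camera_info("wrist");im=snapshot("wrist");cv2.imwrite("pics/w10.png",im);st();ports(im,c,91,0,260)
hsv=cv2.cvtColor(im,cv2.COLOR_BGR2HSV)
m=((hsv[...,0]>8)&(hsv[...,0]<30)&(hsv[...,1]>60)&(hsv[...,2]>90)).astype(np.uint8); m[:, 480:]=0; m[270:]=0
n,l,s,ce=cv2.connectedComponentsWithStats(m)
th,t=pickle.load(open("cr.pkl","rb"))
f=lambda p,z:Rn.from_euler('z',-th).apply(np.r_[pl(c,p,z)-t,0])[:2].round(1)
for k in range(1,n):
    if s[k,4]>300:
        print(s[k]); q=cv2.boxPoints(cv2.minAreaRect(np.argwhere(l==k)[:,::-1].astype(np.float32))); print([(p.round(),f(p,56)) for p in q])
go(W((0,163,200)),-93.94)
```

```text
t 36.35 tcp [ 599.2 -165.9  257.7] cradle [  1.   34.6 257.7] toolx yaw -3.89 tilt [ 0.26 -0.09] F [ 0.7 -0.4  0.2] open 63.4
[312. 158.] [ 17  93 663] [-15.6  21.9]
[185. 117.] [10  5 32] [-54.6 -97.7]
[244. 135.] [ 7 13 75] [-38.2 -42.9]
[215. 136.] [ 8 12 83] [-36.5 -70.8]
[325. 136.] [ 11  13 125] [-36.6  34.9]
[189. 139.] [ 10  13 107] [-34.3 -96.4]
[246. 157.] [ 7 16 92] [-16.9 -43. ]
[217. 158.] [  8  16 107] [-15.1 -70.8]
[192. 161.] [ 10  17 136] [-12.4 -96.5]
[326. 160.] [ 10  16 160] [-14.2  35.2]
[247. 178.] [ 7 16 88] [  4.1 -43. ]
[219. 180.] [ 8 16 99] [  6.3 -70.9]
[194. 183.] [ 10  16 127] [  9.5 -96.6]
[326. 181.] [ 10  15 150] [ 7.6 35.2]
[249. 199.] [ 6 10 45] [ 27.  -43.1]
[222. 202.] [ 7  9 51] [ 30.1 -70.9]
[197. 205.] [ 9  9 67] [ 33.3 -96.7]
[325. 204.] [10  8 79] [31.5 35.2]
[ 388  112   79  103 6492]
[(array([387., 212.], dtype=float32), array([ 54. , 105.7])), (array([394., 109.], dtype=float32), array([-60.6, 107.2])), (array([469., 115.], dtype=float32), array([-55. , 185.4])), (array([461., 218.], dtype=float32), array([ 60.7, 191.9]))]
d [  1.2 128.5  57.5] a [ 0.16  0.26 90.05]
```

All four stand in place: unit 4 is upright at y 35, and the block is still at y≈145. Now I'll take the block by its rib, offset to the lip side and high up so the wrist clears the lever.

Request:
drive_tool(moves=[{"dx": -5,"dy": 40,"dz": 0,"ax": 0,"ay": 0.2,"az": 0,"jaw": 110},{"dx": -10,"dy": 80,"dz": 0,"ax": 0,"ay": 0.2,"az": 0,"jaw": 110},{"dx": -15,"dy": 115,"dz": 0,"ax": 0,"ay": 0.2,"az": 0,"jaw": 110},{"dx": -15,"dy": 128.5,"dz": 20,"ax": 0,"ay": 0.2,"az": 0,"jaw": 110},{"dx": -15,"dy": 128.5,"dz": 60,"ax": 0,"ay": 0.2,"az": 0,"jaw": 110}])

```text
time: 36.85
tool_pos: [625.1, -35.0, 198.7]
tool_rot: [0.031, 1.0, 0.0, 0.003]
ft_force: [0.7, -0.5, -0.5]
opening: 48.2
```

Request:
drive_tool(moves=[{"dx": 0,"dy": 0,"dz": 30,"ax": 0,"ay": 0,"az": 0,"jaw": 110},{"dx": 0,"dy": 0,"dz": 60,"ax": 0,"ay": 0,"az": 0,"jaw": 110},{"dx": 0,"dy": 0,"dz": 80,"ax": 0,"ay": 0,"az": 0,"jaw": 110},{"dx": 0,"dy": 0,"dz": 80,"ax": 0,"ay": 0,"az": 0,"jaw": 110},{"dx": 0,"dy": 0,"dz": 80,"ax": 0,"ay": 0,"az": 0,"jaw": 110}])

```text
time: 37.35
tool_pos: [625.2, -35.1, 118.7]
tool_rot: [0.032, 0.999, 0.0, 0.002]
ft_force: [0.9, 0.2, 1.4]
opening: 48.2
```

Run:
```python
from h import *
c=camera_info("wrist");im=snapshot("wrist");cv2.imwrite("pics/w11.png",im);st();go(W((16,163,75)),-3.94)
hsv=cv2.cvtColor(im,cv2.COLOR_BGR2HSV)
m=((hsv[...,0]>8)&(hsv[...,0]<30)&(hsv[...,1]>60)&(hsv[...,2]>90)).astype(np.uint8)
th,t=pickle.load(open("cr.pkl","rb"))
f=lambda p,z:Rn.from_euler('z',-th).apply(np.r_[pl(c,p,z)-t,0])[:2].round(1)
for r in (110,130,150,180,210): 
    x=np.flatnonzero(m[r,:600]); print(r,(x.min(),x.max(),len(x)) if len(x) else 0, f((x.min(),r),56) if len(x) else 0, f((x.max(),r),56) if len(x) else 0)
g=cv2.cvtColor(im,cv2.COLOR_BGR2GRAY)
for r in (170,190,210,230): print(r,[int(v) for v in g[r,280:380:4]])
```

```text
t 37.4 tcp [625.9 -35.3 119.6] cradle [ 18.7 166.8 119.6] toolx yaw -3.62 tilt [0.37 0.02] F [0.5 0.  0.6] open 48.4
d [ 3.  -3.8 44.5] a [0.04 0.37 0.32]
110 (np.int64(246), np.int64(599), 242) [-48.4 117.6] [-49.6 337.3]
130 (np.int64(248), np.int64(599), 166) [-36.1 118.1] [-37.3 340.5]
150 (np.int64(249), np.int64(599), 204) [-23.4 117.9] [-24.6 343.7]
180 (np.int64(250), np.int64(599), 191) [ -3.4 117.3] [ -4.6 348.9]
210 (np.int64(251), np.int64(338), 88) [ 17.7 116.7] [ 17.4 176. ]
170 [222, 220, 133, 134, 137, 137, 135, 114, 136, 139, 137, 143, 142, 136, 101, 151, 176, 177, 176, 146, 79, 176, 81, 84, 85]
190 [211, 135, 134, 133, 137, 133, 134, 104, 130, 127, 125, 127, 128, 119, 77, 163, 187, 190, 189, 162, 78, 172, 82, 81, 82]
210 [126, 123, 120, 116, 124, 123, 122, 104, 115, 109, 108, 110, 111, 98, 92, 187, 187, 186, 188, 161, 105, 172, 78, 77, 78]
230 [128, 126, 122, 118, 121, 120, 140, 103, 113, 110, 108, 107, 111, 96, 138, 171, 170, 170, 143, 141, 168, 168, 76, 77, 75]
```

Request:
drive_tool(moves=[{"dx": 2,"dy": -1.8,"dz": 15,"ax": 0,"ay": 0.3,"az": 0.3,"jaw": 110},{"dx": 2,"dy": -1.8,"dz": 30,"ax": 0,"ay": 0.3,"az": 0.3,"jaw": 110},{"dx": 2,"dy": -1.8,"dz": 43,"ax": 0,"ay": 0.3,"az": 0.3,"jaw": 110},{"dx": 2,"dy": -1.8,"dz": 45,"ax": 0,"ay": 0.3,"az": 0.3,"jaw": 110},{"dx": 2,"dy": -1.8,"dz": 45,"ax": 0,"ay": 0.3,"az": 0.3,"jaw": 110}])

```text
time: 37.9
tool_pos: [623.6, -36.9, 73.7]
tool_rot: [0.034, 0.999, 0.0, -0.0]
ft_force: [0.3, -0.3, -0.6]
opening: 48.3
```

Request:
drive_tool(squeeze=40, moves=[{"dx": 0,"dy": 0,"dz": 0,"ax": 0,"ay": 0,"az": 0,"jaw": 255},{"dx": 0,"dy": 0,"dz": 0,"ax": 0,"ay": 0,"az": 0,"jaw": 255},{"dx": 0,"dy": 0,"dz": 0,"ax": 0,"ay": 0,"az": 0,"jaw": 255},{"dx": 0,"dy": 0,"dz": 0,"ax": 0,"ay": 0,"az": 0,"jaw": 255},{"dx": 0,"dy": 0,"dz": 0,"ax": 0,"ay": 0,"az": 0,"jaw": 255}])

```text
time: 38.4
tool_pos: [624.0, -37.1, 74.3]
tool_rot: [0.034, 0.999, 0.0, 0.0]
ft_force: [-0.0, -1.5, 4.4]
opening: 17.0
```

Run:
```python
from h import *
st();go(W((16,65,76)),-3.94)
```

```text
t 38.4 tcp [624.  -37.1  74.3] cradle [ 16.9 164.9  74.3] toolx yaw -3.93 tilt [0.04 0.03] F [-0.  -1.5  4.4] open 17.0
d [  1.  -99.9  -1.8] a [0.03 0.04 0.01]
```

Request:
drive_tool(moves=[{"dx": 0,"dy": -12,"dz": 0,"ax": 0,"ay": 0,"az": 0,"jaw": 255},{"dx": 0,"dy": -24,"dz": 0,"ax": 0,"ay": 0,"az": 0,"jaw": 255},{"dx": 0,"dy": -36,"dz": 0,"ax": 0,"ay": 0,"az": 0,"jaw": 255},{"dx": 0,"dy": -46,"dz": 0,"ax": 0,"ay": 0,"az": 0,"jaw": 255},{"dx": 0,"dy": -54,"dz": 0,"ax": 0,"ay": 0,"az": 0,"jaw": 255}])

```text
time: 38.9
tool_pos: [620.0, -92.6, 74.2]
tool_rot: [0.035, 0.999, 0.0, 0.0]
ft_force: [0.0, 1.7, 1.4]
opening: 17.1
```

Request:
drive_tool(moves=[{"dx": 0,"dy": -4,"dz": 0,"ax": 0,"ay": 0,"az": 0,"jaw": 255},{"dx": 0,"dy": -8,"dz": 0,"ax": 0,"ay": 0,"az": 0,"jaw": 255},{"dx": 0,"dy": -12,"dz": 0,"ax": 0,"ay": 0,"az": 0,"jaw": 255},{"dx": 0,"dy": -16,"dz": 0,"ax": 0,"ay": 0,"az": 0,"jaw": 255},{"dx": 0,"dy": -20,"dz": 0,"ax": 0,"ay": 0,"az": 0,"jaw": 255}])

```text
time: 39.4
tool_pos: [618.8, -112.1, 74.2]
tool_rot: [0.035, 0.999, 0.0, 0.0]
ft_force: [0.9, 3.1, 2.3]
opening: 17.3
```

Run:
```python
from h import *
c=camera_info("wrist");im=snapshot("wrist");cv2.imwrite("pics/w12.png",im)
st();go(W((16,28,76)),-3.94); ports(im,c,91,0,400)
```

```text
t 39.45 tcp [ 618.6 -113.3   74.2] cradle [16.8 88.5 74.2] toolx yaw -4.02 tilt [ 0.04 -0.  ] F [0.3 1.  0.2] open 17.4
d [  0.7 -60.5  -1.8] a [ 0.    0.04 -0.08]
[ 13. 148.] [ 12  29 110] [-38.6 -33.2]
[ 27. 196.] [ 14  36 130] [-18.6 -33.3]
[ 39. 241.] [ 13  35 110] [  1.6 -33.3]
[294. 275.] [12 10 54] [18.4 75.8]
[355. 275.] [12 10 52] [ 18.5 103.1]
[ 52. 285.] [ 9 20 53] [ 23.5 -33.3]
[171. 286.] [14  6 51] [24.  20.4]
```

Request:
drive_tool(moves=[{"dx": 0,"dy": -4,"dz": 0,"ax": 0,"ay": 0,"az": 0,"jaw": 255},{"dx": 0,"dy": -8,"dz": 0,"ax": 0,"ay": 0,"az": 0,"jaw": 255},{"dx": 0,"dy": -12,"dz": 0,"ax": 0,"ay": 0,"az": 0,"jaw": 255},{"dx": 0,"dy": -16,"dz": 0,"ax": 0,"ay": 0,"az": 0,"jaw": 255},{"dx": 0,"dy": -20,"dz": 0,"ax": 0,"ay": 0,"az": 0,"jaw": 255}])

```text
time: 39.95
tool_pos: [617.3, -132.4, 74.2]
tool_rot: [0.035, 0.999, 0.001, 0.0]
ft_force: [1.5, 7.6, 2.7]
opening: 16.8
```

Request:
drive_tool(moves=[{"dx": 0,"dy": -3,"dz": 0,"ax": 0,"ay": 0,"az": 0,"jaw": 255},{"dx": 0,"dy": -6,"dz": 0,"ax": 0,"ay": 0,"az": 0,"jaw": 255},{"dx": 0,"dy": -9,"dz": 0,"ax": 0,"ay": 0,"az": 0,"jaw": 255},{"dx": 0,"dy": -12,"dz": 0,"ax": 0,"ay": 0,"az": 0,"jaw": 255},{"dx": 0,"dy": -15,"dz": 0,"ax": 0,"ay": 0,"az": 0,"jaw": 255}])

```text
time: 40.45
tool_pos: [616.5, -146.5, 74.3]
tool_rot: [0.034, 0.999, 0.001, 0.0]
ft_force: [0.1, 6.9, 3.1]
opening: 16.8
```

Run:
```python
from h import *
c=camera_info("wrist");im=snapshot("wrist");cv2.imwrite("pics/w13.png",im)
st();go(W((16,28,76)),-3.94); ports(im,c,91,0,400)
```

```text
t 40.5 tcp [ 616.3 -147.4   74.3] cradle [16.8 54.3 74.3] toolx yaw -3.97 tilt [0.04 0.11] F [1.4 5.3 1.5] open 17.1
d [  0.8 -26.3  -1.8] a [ 0.11  0.04 -0.03]
[ 53. 150.] [ 22  31 456] [-37.6 -51.9]
[  2. 147.] [ 7 13 74] [-38.9 -71.6]
[  8. 165.] [ 9 14 37] [-31.8 -71.3]
[ 66. 202.] [ 24  39 532] [-16.  -52.1]
[ 16. 205.] [ 24  38 468] [-14.6 -73.3]
[ 77. 250.] [ 22  37 461] [  5.8 -52.4]
[ 29. 252.] [ 23  36 407] [  7.1 -73.4]
[294. 275.] [12 10 54] [18.5 41.4]
[355. 275.] [12 10 52] [18.5 68.7]
[ 88. 297.] [ 18  21 225] [ 29.6 -52.6]
[ 43. 300.] [ 18  22 199] [ 30.9 -73.5]
[175. 299.] [ 9  6 35] [ 30.8 -13.2]
[  1. 308.] [ 5 14 38] [ 35.6 -93.7]
[303. 343.] [15  9 81] [55.5 44.6]
```

Request:
drive_tool(moves=[{"dx": 0,"dy": -4,"dz": 0,"ax": 0,"ay": 0,"az": 0,"jaw": 255},{"dx": 0,"dy": -7,"dz": 0,"ax": 0,"ay": 0,"az": 0,"jaw": 255},{"dx": 0,"dy": -10,"dz": 0,"ax": 0,"ay": 0,"az": 0,"jaw": 255},{"dx": 0,"dy": -13,"dz": 0,"ax": 0,"ay": 0,"az": 0,"jaw": 255},{"dx": 0,"dy": -16,"dz": 0,"ax": 0,"ay": 0,"az": 0,"jaw": 255}])

```text
time: 41.0
tool_pos: [615.5, -162.0, 74.3]
tool_rot: [0.034, 0.999, 0.002, 0.0]
ft_force: [1.4, 7.6, 4.2]
opening: 17.1
```

Run:
```python
from h import *
c=camera_info("wrist");im=snapshot("wrist");cv2.imwrite("pics/w14.png",im)
st();go(W((16,28,76)),-3.94); ports(im,c,91,0,400)
```

```text
t 41.05 tcp [ 615.4 -162.9   74.3] cradle [17.  38.7 74.3] toolx yaw -3.93 tilt [0.05 0.16] F [1.5 6.2 1.3] open 17.2
d [  1.  -10.7  -1.7] a [0.17 0.04 0.01]
[ 2. 98.] [ 7 26 99] [-57.  -82.1]
[ 48. 164.] [ 4 14 32] [-31.7 -71.1]
[ 39. 192.] [14 12 35] [-20.2 -77.4]
[  3. 195.] [ 7  5 33] [-18.8 -92.8]
[110. 219.] [10 13 31] [ -8.  -51.1]
[ 60. 222.] [13 14 38] [ -7. -72.]
[ 13. 224.] [ 6 15 42] [ -6.  -92.1]
[ 98. 240.] [ 8 13 31] [  1.3 -57.9]
[ 53. 242.] [15 15 51] [  2.4 -77.6]
[  5. 245.] [12 13 39] [  3.6 -98.3]
[118. 266.] [15 15 45] [ 14.  -51.8]
[ 71. 268.] [15 15 50] [ 14.9 -72.4]
[ 25. 272.] [16 13 48] [ 16.7 -93.3]
[294. 275.] [12 10 54] [18.6 25.8]
[355. 275.] [11 10 51] [18.7 53.1]
[112. 295.] [14 13 39] [ 28.7 -57.3]
[ 67. 297.] [14 12 39] [ 29.7 -77.7]
[ 30. 306.] [ 23  19 299] [ 34.4 -95.7]
[126. 306.] [12 15 40] [ 34.6 -51.7]
[ 82. 308.] [12 15 42] [ 35.5 -72.3]
[320. 345.] [ 23  12 188] [56.7 37.1]
```

Request:
drive_tool(moves=[{"dx": 0,"dy": -2,"dz": 0,"ax": 0,"ay": 0,"az": 0,"jaw": 255},{"dx": 0,"dy": -4,"dz": 0,"ax": 0,"ay": 0,"az": 0,"jaw": 255},{"dx": 0,"dy": -6,"dz": 0,"ax": 0,"ay": 0,"az": 0,"jaw": 255},{"dx": 0,"dy": -7,"dz": 0,"ax": 0,"ay": 0,"az": 0,"jaw": 255},{"dx": 0,"dy": -8,"dz": 0,"ax": 0,"ay": 0,"az": 0,"jaw": 255}])

```text
time: 41.55
tool_pos: [614.9, -170.1, 74.3]
tool_rot: [0.034, 0.999, 0.002, 0.0]
ft_force: [-0.4, 7.2, 3.2]
opening: 17.3
```

Run:
```python
from h import *
st();go(W((16,28,76)),-3.94)
```

```text
t 41.55 tcp [ 614.9 -170.1   74.3] cradle [17.  31.6 74.3] toolx yaw -3.9 tilt [0.05 0.23] F [-0.4  7.2  3.2] open 17.3
d [ 1.  -3.6 -1.7] a [0.23 0.03 0.04]
```

Request:
drive_tool(moves=[{"dx": 0,"dy": -1,"dz": 0,"ax": 0.2,"ay": 0,"az": 0,"jaw": 255},{"dx": 0,"dy": -2,"dz": 0,"ax": 0.2,"ay": 0,"az": 0,"jaw": 255},{"dx": 0,"dy": -3,"dz": 0,"ax": 0.2,"ay": 0,"az": 0,"jaw": 255},{"dx": 0,"dy": -4,"dz": 0,"ax": 0.2,"ay": 0,"az": 0,"jaw": 255},{"dx": 0,"dy": -4,"dz": 0,"ax": 0.2,"ay": 0,"az": 0,"jaw": 255}])

```text
time: 42.05
tool_pos: [614.6, -173.8, 74.2]
tool_rot: [0.034, 0.999, 0.001, 0.0]
ft_force: [0.3, 5.0, 2.4]
opening: 16.9
```

Run:
```python
from h import *
st()
```

```text
t 42.05 tcp [ 614.6 -173.8   74.2] cradle [16.9 27.8 74.2] toolx yaw -3.88 tilt [0.03 0.06] F [0.3 5.  2.4] open 16.9
```

Request:
drive_tool(moves=[{"dx": 0,"dy": -1,"dz": 0,"ax": 0,"ay": 0,"az": 0,"jaw": 255},{"dx": 0,"dy": -1.5,"dz": 0,"ax": 0,"ay": 0,"az": 0,"jaw": 255},{"dx": 0,"dy": -2,"dz": 0,"ax": 0,"ay": 0,"az": 0,"jaw": 255},{"dx": 0,"dy": -2.5,"dz": 0,"ax": 0,"ay": 0,"az": 0,"jaw": 255},{"dx": 0,"dy": -2.5,"dz": 0,"ax": 0,"ay": 0,"az": 0,"jaw": 255}])

```text
time: 42.55
tool_pos: [614.6, -174.4, 74.3]
tool_rot: [0.033, 0.999, 0.002, 0.0]
ft_force: [-0.1, 9.3, 4.7]
opening: 16.8
```

Run:
```python
from h import *
st(); cv2.imwrite("pics/sA.png",snapshot("scene"));cv2.imwrite("pics/w15.png",snapshot("wrist"))
```

```text
t 42.55 tcp [ 614.6 -174.4   74.3] cradle [17.  27.2 74.3] toolx yaw -3.81 tilt [0.01 0.2 ] F [-0.1  9.3  4.7] open 16.8
```

Request:
drive_tool(moves=[{"dx": 0,"dy": -2,"dz": 0,"ax": 0,"ay": 0,"az": 0,"jaw": 255},{"dx": 0,"dy": -3,"dz": 0,"ax": 0,"ay": 0,"az": 0,"jaw": 255},{"dx": 0,"dy": -4,"dz": 0,"ax": 0,"ay": 0,"az": 0,"jaw": 255},{"dx": 0,"dy": -4,"dz": 0,"ax": 0,"ay": 0,"az": 0,"jaw": 255},{"dx": 0,"dy": -4,"dz": 0,"ax": 0,"ay": 0,"az": 0,"jaw": 255}])

```text
time: 43.15
tool_pos: [614.5, -174.6, 74.4]
tool_rot: [0.032, 0.999, 0.004, -0.0]
ft_force: [-1.8, 13.9, 7.7]
opening: 17.3
```

Run:
```python
from h import *
st(); c=camera_info("wrist");im=snapshot("wrist");ports(im,c,91,0,330)
```

```text
t 43.15 tcp [ 614.5 -174.6   74.4] cradle [16.9 27.  74.4] toolx yaw -3.68 tilt [-0.03  0.47] F [-1.8 13.9  7.7] open 17.3
[ 53. 224.] [16 15 46] [ -5.8 -87.8]
[294. 275.] [12 10 53] [18.6 13.1]
[355. 275.] [ 9 10 48] [18.8 40.3]
```

The row has hit a hard stop: tcp 27.0, against an expected rib position of about 28, with force rising to 14 N. I'll relax, square up and release.

Request:
drive_tool(moves=[{"dx": 0,"dy": -1,"dz": 0,"ax": -0.3,"ay": 0,"az": 0.25,"jaw": 255},{"dx": 0,"dy": -1,"dz": 0,"ax": -0.3,"ay": 0,"az": 0.25,"jaw": 255},{"dx": 0,"dy": -0.5,"dz": 0,"ax": -0.3,"ay": 0,"az": 0.25,"jaw": 255},{"dx": 0,"dy": 0,"dz": 0,"ax": -0.3,"ay": 0,"az": 0.25,"jaw": 255},{"dx": 0,"dy": 0,"dz": 0,"ax": -0.3,"ay": 0,"az": 0.25,"jaw": 255}])

```text
time: 43.7
tool_pos: [614.5, -174.5, 74.5]
tool_rot: [0.034, 0.999, 0.007, -0.0]
ft_force: [-0.7, 6.4, 4.8]
opening: 17.1
```

Request:
drive_tool(moves=[{"dx": 0,"dy": 0,"dz": 0,"ax": 0,"ay": 0,"az": 0,"jaw": 180},{"dx": 0,"dy": 0,"dz": 0,"ax": 0,"ay": 0,"az": 0,"jaw": 165},{"dx": 0,"dy": 0,"dz": 0,"ax": 0,"ay": 0,"az": 0,"jaw": 165},{"dx": 0,"dy": 0,"dz": -10,"ax": 0,"ay": 0,"az": 0,"jaw": 165},{"dx": 0,"dy": 0,"dz": -25,"ax": 0,"ay": 0,"az": 0,"jaw": 165}])

```text
time: 44.2
tool_pos: [613.9, -175.0, 99.7]
tool_rot: [0.034, 0.999, 0.007, -0.001]
ft_force: [-0.1, 0.8, -0.3]
opening: 30.5
```

Request:
drive_tool(moves=[{"dx": 0,"dy": 0,"dz": -40,"ax": 0,"ay": 0,"az": 0,"jaw": 165},{"dx": 0,"dy": 0,"dz": -85,"ax": 0,"ay": 0,"az": 0,"jaw": 165},{"dx": 0,"dy": 0,"dz": -130,"ax": 0,"ay": 0,"az": 0,"jaw": 255},{"dx": 0,"dy": 0,"dz": -170,"ax": 0,"ay": 0,"az": 0,"jaw": 255},{"dx": 0,"dy": 0,"dz": -180,"ax": 0,"ay": 0,"az": 0,"jaw": 255}])

```text
time: 44.7
tool_pos: [615.9, -179.0, 286.5]
tool_rot: [0.035, 0.999, 0.006, 0.003]
ft_force: [-0.0, 0.0, -0.1]
opening: 0.1
```

Run:
```python
from h import *
c=camera_info("wrist");im=snapshot("wrist");cv2.imwrite("pics/w16.png",im);st();ports(im,c,91,0,280)
hsv=cv2.cvtColor(im,cv2.COLOR_BGR2HSV)
m=((hsv[...,0]>8)&(hsv[...,0]<30)&(hsv[...,1]>60)&(hsv[...,2]>90)).astype(np.uint8)
th,t=pickle.load(open("cr.pkl","rb"))
f=lambda p,z:Rn.from_euler('z',-th).apply(np.r_[pl(c,p,z)-t,0])[:2].round(1)
for r in (135,150,165,180,195):
    x=np.flatnonzero(m[r,:450]); 
    if len(x): print(r,x.min(),x.max(),len(x),f((x.min(),r),56),f((x.max(),r),56))
```

```text
t 44.75 tcp [ 615.8 -178.7  285.7] cradle [ 18.4  23.  285.7] toolx yaw -3.97 tilt [0.36 0.67] F [ 0.6 -0.5  0.8] open 0.1
[272. 113.] [ 13  24 190] [-38.9 -28.8]
[232. 117.] [ 11  13 124] [-35.8 -70.4]
[251. 116.] [ 11  13 134] [-36.5 -50.5]
[212. 118.] [ 11  13 125] [-34.1 -90.5]
[233. 138.] [ 11  16 158] [-13.5 -70.7]
[252. 137.] [ 11  16 163] [-14.7 -50.5]
[271. 138.] [ 11  17 165] [-14.4 -30.6]
[214. 140.] [ 11  16 159] [-12.5 -90.8]
[254. 158.] [ 10  15 146] [  7.1 -50.8]
[272. 159.] [ 10  16 156] [  7.9 -30.7]
[216. 161.] [ 11  16 156] [  9.8 -90.9]
[235. 159.] [ 11  15 146] [  8.2 -70.8]
[236. 181.] [10  9 84] [ 32.3 -71. ]
[255. 180.] [10  9 82] [ 31.5 -51. ]
[273. 181.] [10  8 77] [ 32.2 -30.9]
[218. 183.] [10  8 75] [ 34.2 -91. ]
135 286 336 51 [-12.9 -19.1] [-12.8  38.7]
150 286 336 51 [  4.5 -19.7] [ 4.6 38.9]
165 287 336 50 [ 22.4 -19.1] [22.5 39.1]
180 287 336 50 [ 40.8 -19.8] [41.  39.3]
```

The row is tight and square: unit tops at y -90.7, -70.7, -50.7 and -30.7, and the block face at about -19.5. Now the lever.

Run:
```python
from h import *
st();go(W((-75,56,157)),-3.94)
```

```text
t 44.75 tcp [ 615.8 -178.7  285.7] cradle [ 18.4  23.  285.7] toolx yaw -3.97 tilt [0.36 0.67] F [ 0.6 -0.5  0.8] open 0.1
d [ 94.2  31.4 128.6] a [ 0.69  0.31 -0.02]
```

Request:
drive_tool(moves=[{"dx": 35,"dy": 12,"dz": 0,"ax": 0.7,"ay": 0.3,"az": 0,"jaw": 255},{"dx": 70,"dy": 24,"dz": 15,"ax": 0.7,"ay": 0.3,"az": 0,"jaw": 255},{"dx": 94,"dy": 31,"dz": 50,"ax": 0.7,"ay": 0.3,"az": 0,"jaw": 255},{"dx": 94,"dy": 31,"dz": 85,"ax": 0.7,"ay": 0.3,"az": 0,"jaw": 255},{"dx": 94,"dy": 31,"dz": 95,"ax": 0.7,"ay": 0.3,"az": 0,"jaw": 255}])

```text
time: 45.25
tool_pos: [521.9, -139.1, 187.6]
tool_rot: [0.034, 0.999, 0.0, -0.003]
ft_force: [-0.2, 0.6, 0.7]
opening: -0.0
```

Run:
```python
from h import *
st();go(W((-75,56,157)),-3.94)
c=camera_info("top"); im=snapshot("top"); cv2.imwrite("pics/t3.png",im)
```

```text
t 45.25 tcp [ 521.9 -139.1  187.6] cradle [-77.9  56.1 187.6] toolx yaw -3.93 tilt [-0.3   0.06] F [-0.2  0.6  0.7] open -0.0
d [-3.1 -0.1 30.6] a [ 0.04 -0.3   0.01]
```

Request:
drive_tool(moves=[{"dx": -2,"dy": 0,"dz": 15,"ax": 0,"ay": -0.2,"az": 0,"jaw": 255},{"dx": -2,"dy": 0,"dz": 30,"ax": 0,"ay": -0.2,"az": 0,"jaw": 255},{"dx": -2,"dy": 0,"dz": 30,"ax": 0,"ay": -0.2,"az": 0,"jaw": 255},{"dx": -2,"dy": 0,"dz": 30,"ax": 0,"ay": -0.2,"az": 0,"jaw": 255},{"dx": -2,"dy": 0,"dz": 30,"ax": 0,"ay": -0.2,"az": 0,"jaw": 255}])

```text
time: 45.8
tool_pos: [525.4, -140.1, 158.8]
tool_rot: [0.035, 0.999, -0.0, 0.0]
ft_force: [0.3, -0.5, -0.5]
opening: 0.0
```

Request:
drive_tool(moves=[{"dx": 0,"dy": 8,"dz": 0,"ax": 0,"ay": 0,"az": 0,"jaw": 255},{"dx": 0,"dy": 15,"dz": 0,"ax": 0,"ay": 0,"az": 0,"jaw": 255},{"dx": 0,"dy": 22,"dz": 0,"ax": 0,"ay": 0,"az": 0,"jaw": 255},{"dx": 0,"dy": 30,"dz": 1,"ax": 0,"ay": 0,"az": 0,"jaw": 255},{"dx": 0,"dy": 38,"dz": 3,"ax": 0,"ay": 0,"az": 0,"jaw": 255}])

```text
time: 46.3
tool_pos: [528.4, -101.5, 156.1]
tool_rot: [0.034, 0.999, -0.0, 0.0]
ft_force: [0.1, -1.4, 1.5]
opening: 0.0
```

Run:
```python
from h import *
st()
```

```text
t 46.3 tcp [ 528.4 -101.5  156.1] cradle [-74.   94.  156.1] toolx yaw -3.95 tilt [ 0.05 -0.02] F [ 0.1 -1.4  1.5] open 0.0
```

Request:
drive_tool(moves=[{"dx": 0,"dy": 9.5,"dz": 4.5,"ax": 0,"ay": 0,"az": 0,"jaw": 255},{"dx": 0,"dy": 18,"dz": 8,"ax": 0,"ay": 0,"az": 0,"jaw": 255},{"dx": 0,"dy": 26,"dz": 12.5,"ax": 0,"ay": 0,"az": 0,"jaw": 255},{"dx": 0,"dy": 34,"dz": 17.5,"ax": 0,"ay": 0,"az": 0,"jaw": 255},{"dx": 0,"dy": 41.5,"dz": 23,"ax": 0,"ay": 0,"az": 0,"jaw": 255}])

```text
time: 46.8
tool_pos: [531.2, -59.5, 132.4]
tool_rot: [0.034, 0.999, -0.0, 0.0]
ft_force: [0.1, -1.4, 0.2]
opening: -0.1
```

Request:
drive_tool(moves=[{"dx": 0,"dy": 7,"dz": 6.5,"ax": 0,"ay": 0,"az": 0,"jaw": 255},{"dx": 0,"dy": 13,"dz": 13,"ax": 0,"ay": 0,"az": 0,"jaw": 255},{"dx": 0,"dy": 19,"dz": 20.5,"ax": 0,"ay": 0,"az": 0,"jaw": 255},{"dx": 0,"dy": 24,"dz": 28,"ax": 0,"ay": 0,"az": 0,"jaw": 255},{"dx": 0,"dy": 28,"dz": 36,"ax": 0,"ay": 0,"az": 0,"jaw": 255}])

```text
time: 47.3
tool_pos: [533.1, -31.1, 95.8]
tool_rot: [0.034, 0.999, -0.0, 0.0]
ft_force: [-0.4, -1.7, 0.9]
opening: 0.0
```

Run:
```python
from h import *
st();go(W((-75,170,79)),-3.94)
```

```text
t 47.3 tcp [533.1 -31.1  95.8] cradle [-74.2 164.5  95.8] toolx yaw -3.94 tilt [ 0.03 -0.03] F [-0.4 -1.7  0.9] open 0.0
d [ 0.8  5.5 16.8] a [-0.02  0.03 -0.  ]
```

Request:
drive_tool(moves=[{"dx": 0,"dy": 3,"dz": 5,"ax": 0,"ay": 0,"az": 0,"jaw": 255},{"dx": 0,"dy": 5,"dz": 10,"ax": 0,"ay": 0,"az": 0,"jaw": 255},{"dx": 0,"dy": 5.5,"dz": 14,"ax": 0,"ay": 0,"az": 0,"jaw": 255},{"dx": 0,"dy": 5.5,"dz": 17,"ax": 0,"ay": 0,"az": 0,"jaw": 255},{"dx": 0,"dy": 5.5,"dz": 18,"ax": 0,"ay": 0,"az": 0,"jaw": 255}])

```text
time: 47.8
tool_pos: [533.6, -25.2, 79.5]
tool_rot: [0.034, 0.999, 0.001, 0.0]
ft_force: [-11.6, 3.1, 37.2]
opening: -0.2
```

Run:
```python
from h import *
st()
```

```text
t 47.8 tcp [533.6 -25.2  79.5] cradle [-74.1 170.5  79.5] toolx yaw -3.95 tilt [0.05 0.08] F [-11.6   3.1  37.2] open -0.2
```

The lever is at its hard stop (z 79.5, 80 expected). I'll lift off, back away and check.

Request:
drive_tool(moves=[{"dx": 0,"dy": 0,"dz": -10,"ax": 0,"ay": 0,"az": 0,"jaw": 255},{"dx": 0,"dy": 0,"dz": -50,"ax": 0,"ay": 0,"az": 0,"jaw": 255},{"dx": 0,"dy": 0,"dz": -100,"ax": 0,"ay": 0,"az": 0,"jaw": 255},{"dx": 0,"dy": 0,"dz": -150,"ax": 0,"ay": 0,"az": 0,"jaw": 255},{"dx": 0,"dy": 0,"dz": -200,"ax": 0,"ay": 0,"az": 0,"jaw": 255}])

```text
time: 48.3
tool_pos: [533.0, -25.7, 281.6]
tool_rot: [0.035, 0.999, 0.001, 0.0]
ft_force: [1.6, -0.2, -0.7]
opening: -0.2
```

Request:
drive_tool(moves=[{"dx": -20,"dy": -45,"dz": 0,"ax": 0,"ay": 0,"az": 0,"jaw": 255},{"dx": -40,"dy": -90,"dz": 0,"ax": 0,"ay": 0,"az": 0,"jaw": 255},{"dx": -55,"dy": -120,"dz": 0,"ax": 0,"ay": 0,"az": 0,"jaw": 255},{"dx": -60,"dy": -130,"dz": 0,"ax": 0,"ay": 0,"az": 0,"jaw": 255},{"dx": -60,"dy": -130,"dz": 0,"ax": 0,"ay": 0,"az": 0,"jaw": 255}])

```text
time: 48.8
tool_pos: [583.7, -161.5, 281.2]
tool_rot: [0.036, 0.999, 0.0, 0.0]
ft_force: [0.2, 0.6, -0.7]
opening: -0.5
```

Run:
```python
from h import *
c=camera_info("wrist");im=snapshot("wrist");st();ports(im,c,91,0,280)
cv2.imwrite("pics/w17.png",cv2.resize(im[40:290,140:520],None,fx=2,fy=2))
hsv=cv2.cvtColor(im,cv2.COLOR_BGR2HSV)
m=((hsv[...,0]>8)&(hsv[...,0]<30)&(hsv[...,1]>60)&(hsv[...,2]>90)).astype(np.uint8)
th,t=pickle.load(open("cr.pkl","rb"))
f=lambda p,z:Rn.from_euler('z',-th).apply(np.r_[pl(c,p,z)-t,0])[:2].round(1)
for r in (120,140,160,180):
    x=np.flatnonzero(m[r,:450]); 
    if len(x): print(r,x.min(),x.max(),len(x),f((x.min(),r),56),f((x.max(),r),56))
```

```text
t 48.85 tcp [ 583.6 -159.5  281.1] cradle [-15.   40.  281.1] toolx yaw -4.04 tilt [0.02 0.11] F [1.  1.2 0. ] open -0.3
[240. 150.] [ 11  12 115] [-36.6 -50.5]
[259. 150.] [ 11  12 118] [-36.3 -30.7]
[202. 152.] [ 10  12 116] [-34.4 -90.7]
[221. 151.] [ 10  12 110] [-35.8 -70.6]
[222. 172.] [ 11  15 144] [-13.4 -70.8]
[241. 171.] [ 11  15 146] [-14.4 -50.7]
[260. 171.] [ 11  15 148] [-14.3 -30.6]
[204. 173.] [ 11  15 146] [-12.3 -90.7]
[224. 192.] [ 11  14 133] [  8.3 -70.9]
[243. 190.] [ 10  15 135] [  7.2 -50.8]
[261. 191.] [ 10  15 139] [  8.  -30.7]
[206. 193.] [ 11  15 145] [  9.9 -90.9]
[226. 213.] [10  8 74] [ 32.6 -71.1]
[244. 212.] [10  8 74] [ 31.6 -51.1]
[262. 212.] [10  8 76] [ 31.7 -31. ]
[208. 214.] [10  8 75] [ 33.8 -91.1]
140 275 325 43 [-42.6 -18.4] [-42.4  38.8]
160 275 325 51 [-19.5 -19.6] [-19.2  38.7]
180 276 325 50 [  4.6 -19.5] [ 4.8 38.7]
```

View pics/w17.png

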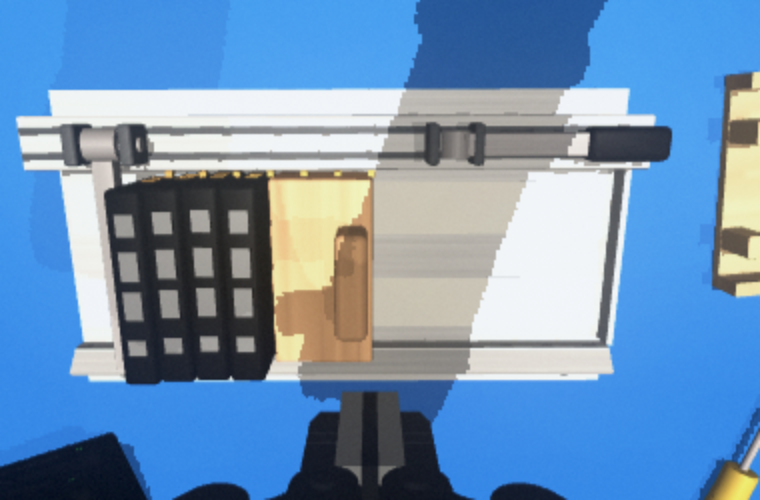

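The final picture shows the flag down (100,260), four upright units tight against it (190,280), the block snug behind them (320,270), and the lever level over the fence (560,145). I'm handing in.

```bash
python3 -c "
from bench import *
print(close_job())"
```

```text
the job is handed in; nothing more can be done
None
```

The test cradle is loaded and the job is handed in, at about 49 s of the 210 s allowed. I worked in the order asked: flag down, all four units lifted out of the holder and set in the channel, row pushed tight with the block, then the lever. The blue and green look-alikes and the other bench items were left alone.

**Last checks:**
- **Units:** their tops read y = -90.7, -70.7, -50.7 and -30.7 mm. That is the 20 mm pitch expected for a tight row against the flag at -100 mm, upright and square.
- **Push block:** its front face is at about -19.5 mm, against the last unit at about -20.7 mm. The roughly 1 mm difference is within measuring error. When pushed it came to a hard stop with the force rising to 14 N.
- **Flag and lever:** both look fully down in the final picture, and each met its rest when pressed.

**What did not go to plan:**
- **Leaning units:** a finger nudge to make room for the fourth unit left the first three leaning on the flag. The block push stood them upright again, and the later checks confirmed it.
- **Firmer contacts than intended:** the second unit met the channel floor at about 22 N and the fourth at about 12 N. The lever peaked at about 37 N from the fingertips at its stop.

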